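# Test push-on night lights and set out the good ones

## Robot

A 6-joint arm with a two-finger parallel gripper is mounted at the origin on the work surface. World frame = base frame: x ahead of the robot, y to its left, z up, the work surface at z = 0. Lengths are in m, angles in rad, forces in N, time in s.
With the tool pointing down it reaches from about 0.275 to 0.725 m from the base axis. Payload 15.9 kg.
Tool frame: the origin (TCP) lies at the very end of the fingers, on their centre line; the grasp point (between the pads) lies 19 mm behind it (env.grasp_offset is the z of the grasp point in the tool frame, in m); z points along the fingers, y is the line along which they close (so a half turn about z gives the same grasp; the last joint's range is limited). The gripper opens to 85 mm and grips with 20 to 120 N. Pads are 22 mm wide; open, the fingers measure 114 mm over their backs; the gripper's body (76 mm by 85 mm) begins 54 mm behind the grasp point. The pads swing forward as they close: fully open they stand 13 mm farther back than shut.
Start: joints at [1.222, 0.213, -0.034, 1.323, 0, 1.571], TCP at [0.171, 0.47, 0.231] pointing down, gripper open.
Joint ranges: [-2.98, 2.98], [-0.74, 1.72], [-1.14, 1.35], [-2.1, 2.04], [-1.57, 1.44], [-3.14, 3.14]. Speed limits (rad/s): [1.89, 1.89, 2.39, 2.57, 3.14, 3.14].

## Interface

Orientations are given as a unit quaternion [w, x, y, z].
In Python, from cell import env gives the robot as it stands. The module is installed in compiled form; this text tells all that it offers.
- The arm moves only by the tool play_rows, never from a script. Its argument "deltas" is a list of rows, each an object of numbers: "x", "y", "z": the shift along the tool's x, y, z in mm; "rx", "ry", "rz": the turn, a rotation vector about the tool's x, y, z in degrees; "gripper": the opening, from -1 (shut) to 1 (fully open). A call has 1 to 12 rows; each row shifts and turns the commanded pose from where the row before left it, along the tool's axes as they then stand; what a row does not reach is not made up. A row lasts 1/10 s, in which the tool goes at most 50 mm and 8.59 degrees, less where a joint would pass 70% of its speed; a pose out of reach is approached as far as the arm can. A call with a gripper value outside its range is refused whole. The fingers move at their own pace and stop on an object; "grip_force" is the grip in N (left out, the last holds). Time passes only in rows, so rows that do not move let the fingers close. It gives the time, the measured TCP pose, the force, the opening and the grip force at its end, in the units of the state.
- env.observe(): the state, without advancing time (a new reading comes with each control period).
- env.read_camera(name): name is "scene" or "top" or "wrist"; returns the picture (400x640x3 uint8, blue, green, red); there is no depth.
- env.camera_model(name): a dict with "fx", "fy", "cx", "cy" (pixels), "camera_from_world" (4x4, takes a point from world to camera coordinates); the wrist camera has in their place "mount" (4x4, takes a point from camera to tool coordinates, whose origin is the TCP and whose axes are the flange's). Camera axes: x right, y down, z forward; pixel columns grow to the right and rows downward; lengths in m; the calibration is good to about 2 mm. The wrist camera is an equidistant fisheye: a pixel r from the principal point sees the ray r / f radians off the axis. A picture is of the moment at which its call begins: read the wrist's pose just before it. camera_model takes no time and is no camera call.
- env.finish_job(): hands the job in; it is judged then, once.
The state is a dict: "time_s": time; "joint_positions": joint angles; "joint_velocities": joint speeds; "tau": joint torques, N m; "ee_pos": TCP position; "tcp_rot": TCP orientation; "contact_force": force on the tool from outside, world axes, zero at the start; "wrist_torque": the same for the moment, N m; "gripper_width": finger opening in m; "gripper_force": force on a finger pad.
Only numpy, scipy, OpenCV 4.12 (cv2) and the standard library are available. Lean on these libraries where they do the work, as an engineer would, in place of code of your own. Each camera call takes 0.05 s, during which the arm holds its last target. There are 200 camera calls.

## Task

These push-on night lights have just been unpacked on the shop counter: press each one's cap until it clicks and stays on. The ones that click at a light touch go on sale: stand each upright and wholly on the white display platform, and the little price stand too, all in free gaps where they touch neither the stock nor one another, and leave the stock as it stands. The ones that take a hard push are too stiff for small hands: stand them upright on the floor of the grey returns tray, left on.

Things in the scene. Friction and masses are not known exactly. Their poses are not given: they have to be found in the camera images.
- light_a: Push-on night light, a loose upright puck, 0.12 to 0.18 kg: white base, diameter 54 mm, 27 mm high, and on it a round cream push cap, diameter 36 mm, flat top 47 mm above the underside (41 once clicked on). Origin: centre of the underside, z up. Grip it across the base. All six look alike; four or five are there, in any places, the rest are absent.
- light_b: Another push-on night light, looking just like light_a.
- light_c: Another push-on night light, looking just like light_a.
- light_d: Another push-on night light, looking just like light_a.
- light_e: Another push-on night light, looking just like light_a.
- light_f: Another push-on night light, looking just like light_a.
- latch_a (a joint): Switch in light_a: 0 = off, 0.006 m = clicked on; it stays there. The cap rides on it on a spring (1 N, then 1.5 N per mm, 8 mm at most). When the push reaches the click force (about 3 N light-touch, about 9 N stiff) the switch slides down. Cap stroke in all: 14 mm. Let go, the cap springs back, 6 mm lower than before.
- latch_b (a joint): What kind of switch each light has can only be felt, not seen. The same as latch_a, in light_b.
- latch_c (a joint): The same as latch_a, in light_c.
- latch_d (a joint): The same as latch_a, in light_d.
- latch_e (a joint): The same as latch_a, in light_e.
- latch_f (a joint): The same as latch_a, in light_f.
- platform_top (a point): Centre of the top face of the display platform: a fixed white board with green edges, 300 x 300 mm, its top 25 mm above the counter, left of the lights (+y); x and y along its sides, z up.
- tray_in (a point): Centre of the inner floor of the returns tray, right of the lights (-y): a fixed open grey tray, inside 275 mm along its x and 155 mm along its y, walls 5 mm thick, their tops 35 mm and the floor 5 mm above the counter.
- price_stand: Loose white price stand, 0.06 kg, on the counter beyond the lights: foot 30 (x) x 50 (y) x 8 mm high, on its middle an upright panel 10 mm thick (x), 46 mm wide (y), its top edge 50 mm above the underside; the same from both sides. Origin: centre of the underside. Grip the panel across its thickness.
- stock_cube: Stock standing loose on the platform: carton 50 x 50 x 56 high (mm), 0.1 to 0.25 kg; origin at the centre of its underside. Five or six of the nine stock pieces are there, the others are absent.
- stock_cards: Stock standing loose on the platform: upright carton 34 (x) x 46 (y) x 62 high (mm), 0.1 to 0.25 kg; origin at the centre of its underside.
- stock_figure: Stock standing loose on the platform: upright carton 38 (x) x 50 (y) x 70 high (mm), 0.1 to 0.25 kg; origin at the centre of its underside.
- stock_game: Stock standing loose on the platform: flat carton 52 x 52 x 36 high (mm), 0.1 to 0.25 kg; origin at the centre of its underside.
- stock_tin: Stock standing loose on the platform: round tin, diameter 52, 62 high (mm), 0.1 to 0.25 kg; origin at the centre of its underside.
- stock_tub: Stock standing loose on the platform: round tub with a lid, diameter 51, 52 high (mm), 0.1 to 0.25 kg; origin at the centre of its underside.
- stock_car: Stock standing loose on the platform: toy car 52 (x) x 32 (y) x 31 high (mm), 0.1 to 0.25 kg; origin at the centre of its underside.
- stock_robot: Stock standing loose on the platform: toy robot figure 36 (x) x 46 (y) x 69 high (mm), 0.1 to 0.25 kg; origin at the centre of its underside.
- stock_engine: Stock standing loose on the platform: wooden toy engine 52 (x) x 34 (y) x 50 high (mm), 0.1 to 0.25 kg; origin at the centre of its underside.

How it is judged:
By the outcome, as a careful person would: the job done as asked, in the order asked, and still so for the second after the job is handed in, with the robot touching nothing.
Of stock_cube, stock_cards, stock_figure, stock_game, stock_tin, stock_tub, stock_car, stock_robot, stock_engine only 5 to 6 are there at a start; the rules pass over those that are not, and their reading is None.
Of light_a, light_b, light_c, light_d, light_e, light_f only 4 to 5 are there at a start; the rules pass over those that are not, and their reading is None.
At some moment in a run one of light_a, light_b, light_c, light_d, light_e, light_f may be knocked a few centimetres aside while the robot is not near it.
It also fails if it takes over 210 s, if anything falls off the work surface, if the arm or the gripper's body presses on something with over 40 N, if the wrist force passes 120 N, or if a joint passes its speed limit or range.

## Working session

There is one attempt and no reset: what is moved stays moved. The work goes in short steps, Python scripts to look and compute and a tool call to move; the robot and the scene stay as the last step left them, time stands still between calls to the robot, and variables do not carry over. Pictures are saved under pics/ and viewed, at most 14 in all, crops included, and the job is handed in when it is done.

Besides the shell and the picture viewer there is one more tool, called as a command line: name --argument value ..., lists and objects as JSON in quotes. play_rows: Moves the arm, as the interface text tells. Its arguments: {"type":"object","properties":{"deltas":{"type":"array","items":{"type":"object","properties":{"x":{"type":"number"},"y":{"type":"number"},"z":{"type":"number"},"rx":{"type":"number"},"ry":{"type":"number"},"rz":{"type":"number"},"gripper":{"type":"number"}}}},"grip_force":{"type":"number"}},"required":["deltas"]}

```bash
mkdir -p pics; ls
cat > h.py <<'E'
import numpy as np, cv2
from cell import env
from scipy.spatial.transform import Rotation as R
def shot(n,f):
    im=env.read_camera(n); cv2.imwrite('pics/'+f+'.png',im); return im
def ray(n,u,v,st=None):
    m=env.camera_model(n)
    if n!='wrist':
        T=np.linalg.inv(m['camera_from_world']); d=np.array([(u-m['cx'])/m['fx'],(v-m['cy'])/m['fy'],1])
        return T[:3,3],T[:3,:3]@d
    a=np.array([(u-m['cx'])/m['fx'],(v-m['cy'])/m['fy']]); th=np.linalg.norm(a); 
    d=np.array([*(a/max(th,1e-9)*np.sin(th)),np.cos(th)])
    M=np.array(m['mount']); q=st['tcp_rot']; W=R.from_quat([q[1],q[2],q[3],q[0]]).as_matrix()
    return W@M[:3,3]+np.array(st['ee_pos']), W@M[:3,:3]@d
def onz(n,u,v,z,st=None):
    o,d=ray(n,u,v,st); return o+d*(z-o[2])/d[2]
def tri(r1,r2):
    (o1,d1),(o2,d2)=r1,r2; d1=d1/np.linalg.norm(d1); d2=d2/np.linalg.norm(d2)
    t=np.linalg.lstsq(np.c_[d1,-d2],o2-o1,rcond=None)[0]
    p,q=o1+d1*t[0],o2+d2*t[1]; return (p+q)/2,np.linalg.norm(p-q)
E
python3 - <<'E'
from h import *
s=env.observe(); print(s, env.grasp_offset)
for n in('top','scene','wrist'):
    shot(n,n+'0'); m=env.camera_model(n); print(n,{k:np.round(v,3).tolist() for k,v in m.items()})
E
```

```text
pics
{'time_s': 0.0, 'joint_positions': array([ 1.22199950e+00,  2.13369345e-01, -3.50456006e-02,  1.32350556e+00,
       -2.09607721e-06,  1.57081215e+00]), 'joint_velocities': array([-4.18106405e-04, -3.16752694e-05, -7.59200394e-04,  6.84739775e-04,
        2.32336765e-04, -1.54841784e-04]), 'tau': array([-8.09664889e-04, -6.86154413e+01,  4.87120414e+01,  1.73565379e-02,
       -1.04609371e-04,  1.80329795e-05]), 'ee_pos': array([0.17076889, 0.46957476, 0.23081493]), 'tcp_rot': array([-9.64947567e-05,  1.73523471e-01,  9.84829574e-01, -5.53745376e-04]), 'contact_force': array([0.41357267, 0.55157989, 0.24206924]), 'wrist_torque': array([ 0.01334063, -0.00204582, -0.01633621]), 'gripper_force': 0.0, 'gripper_width': 0.08539857746146085} -0.0187
top {'fx': 435.029, 'fy': 435.029, 'cx': 314.258, 'cy': 201.43, 'camera_from_world': [[0.001, -1.0, 0.007, -0.003], [-0.996, -0.002, -0.093, 0.563], [0.093, -0.007, -0.996, 1.058], [0.0, 0.0, 0.0, 1.0]]}
scene {'fx': 388.884, 'fy': 388.884, 'cx': 315.696, 'cy': 200.316, 'camera_from_world': [[-0.795, 0.606, -0.019, 0.407], [0.46, 0.583, -0.669, -0.227], [-0.394, -0.541, -0.743, 1.23], [0.0, 0.0, 0.0, 1.0]]}
wrist {'fx': 309.707, 'fy': 309.707, 'cx': 313.479, 'cy': 201.309, 'mount': [[-0.001, -0.952, -0.305, 0.079], [1.0, -0.0, -0.001, 0.001], [0.001, -0.305, 0.952, -0.143], [0.0, 0.0, 0.0, 1.0]]}
```

View pics/top0.png

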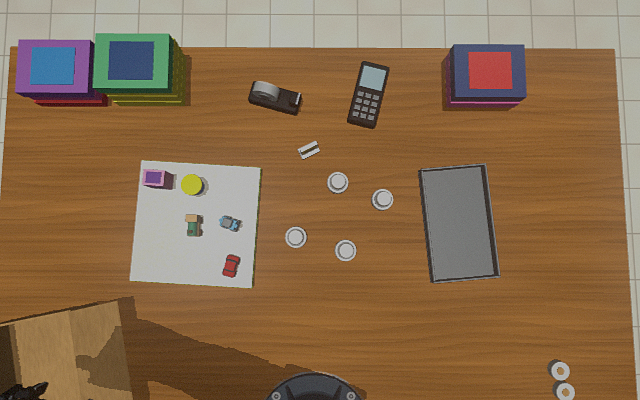

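View pics/scene0.png

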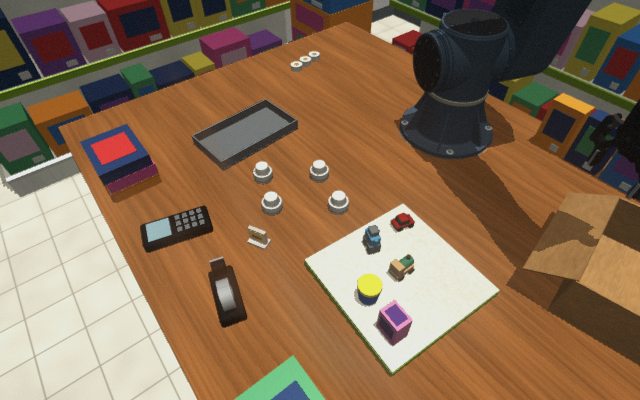

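View pics/wrist0.png

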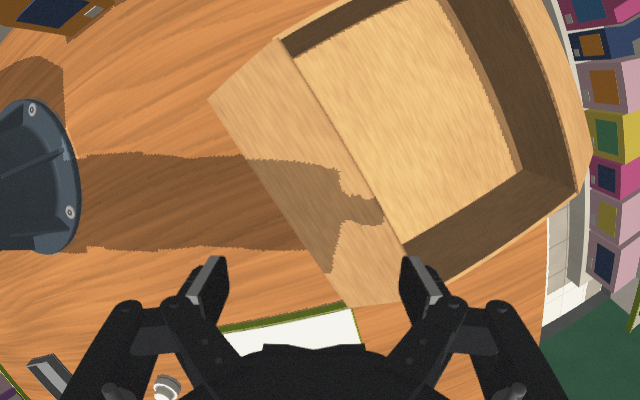

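Top view: four lights at about (338,182), (383,199), (296,237) and (345,250); the price stand is at (309,150). On the platform are a purple carton, yellow tub, engine, robot and red car, and the tray is centred near (459,223). The scene view shows the same pieces.

```bash
cat >> h.py <<'E'
def lights(n,im,bot=0):
    hsv=cv2.cvtColor(im,cv2.COLOR_BGR2HSV)
    m=((hsv[...,1]<60)&(hsv[...,2]>120)).astype(np.uint8)
    k,l,s,c=cv2.connectedComponentsWithStats(m)
    return [(s[i].tolist(),c[i]) for i in range(1,k) if 40<s[i][4]<1500]
E
python3 - <<'E'
from h import *
T=cv2.imread('pics/top0.png');S=cv2.imread('pics/scene0.png')
for n,im in(('top',T),('scene',S)):
    for s,c in lights(n,im):
        if (n=='top' and 260<c[0]<420 and 130<c[1]<280) or (n=='scene' and 230<c[0]<370 and 150<c[1]<260): print(n,s,c.round(1),onz(n,*c,.025).round(3))
for p in [(141,161),(261,168),(254,288),(130,281)]: print('plat',onz('top',*p,.025).round(3))
for p in [(306,262),(403,205),(498,291),(392,369)]: print('platS',onz('scene',*p,.025).round(3))
for p in [(420,168),(485,164),(499,276),(432,283)]: print('tray',onz('top',*p,.035).round(3))
for p in [(193,135),(266,102),(298,124),(223,164)]: print('trayS',onz('scene',*p,.035).round(3))
a=cv2.resize(T[150:300,120:400],None,fx=2.85,fy=2.85,interpolation=cv2.INTER_CUBIC)
cv2.imwrite('pics/t1.png',a)
a=cv2.resize(S[150:380,230:510],None,fx=2.6,fy=2.6,interpolation=cv2.INTER_CUBIC)
cv2.imwrite('pics/s1.png',a)
E
```

```text
top [297, 141, 23, 18, 170] [308.2 149.5] [0.695 0.013 0.025]
top [327, 172, 22, 21, 314] [337.4 181.7] [ 0.613 -0.06   0.025]
top [372, 189, 21, 21, 304] [382.6 198.8] [ 0.57  -0.173  0.025]
top [285, 227, 22, 21, 341] [295.1 236.9] [0.475 0.045 0.025]
top [335, 240, 22, 21, 333] [345.5 250.2] [ 0.443 -0.079  0.025]
scene [310, 160, 19, 16, 173] [319.  167.6] [ 0.436 -0.083  0.025]
scene [253, 162, 19, 16, 172] [261.8 169.3] [ 0.566 -0.177  0.025]
scene [328, 191, 21, 18, 222] [338.2 199.3] [0.47  0.042 0.025]
scene [262, 192, 20, 18, 211] [271.1 200. ] [ 0.608 -0.063  0.025]
scene [248, 226, 18, 9, 64] [256.7 229.8] [ 0.689 -0.003  0.025]
scene [247, 238, 24, 11, 106] [258.5 242.6] [0.705 0.032 0.025]
plat [0.665 0.433 0.025]
plat [0.647 0.132 0.025]
plat [0.35  0.145 0.025]
plat [0.367 0.448 0.025]
platS [0.649 0.145 0.025]
platS [0.354 0.159 0.025]
platS [0.372 0.452 0.025]
platS [0.661 0.43  0.025]
tray [ 0.647 -0.265  0.035]
tray [ 0.657 -0.428  0.035]
tray [ 0.381 -0.453  0.035]
tray [ 0.364 -0.289  0.035]
trayS [ 0.654 -0.425  0.035]
trayS [ 0.387 -0.433  0.035]
trayS [ 0.374 -0.27   0.035]
trayS [ 0.644 -0.253  0.035]
```

View pics/t1.png

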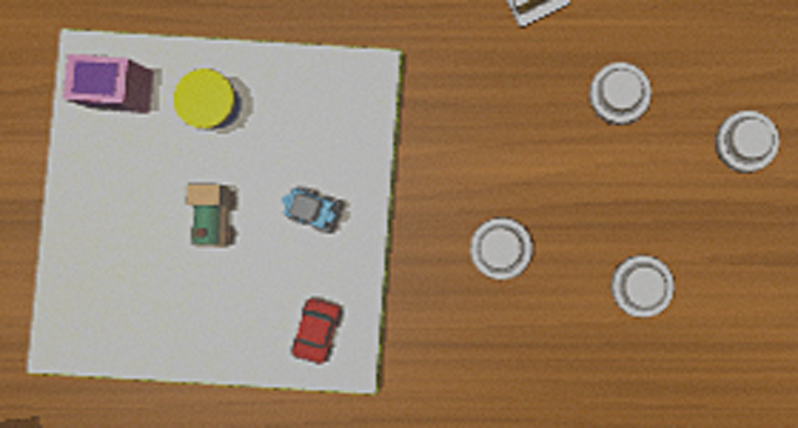

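View pics/s1.png

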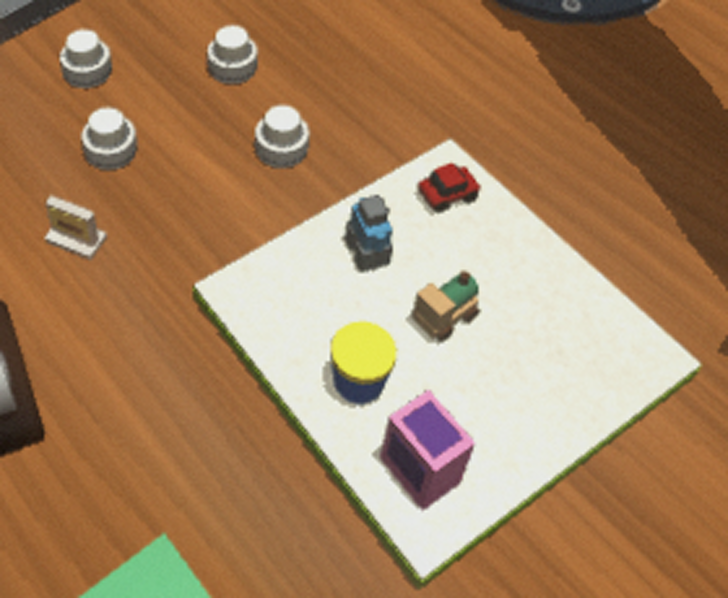

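play_rows --deltas '[{"rz": -7,"z": -20},{"rz": -7,"z": -20},{"rz": -6,"z": -20},{"x": -27,"y": -41},{"x": -27,"y": -41},{"x": -27,"y": -41},{"x": -27,"y": -41},{"x": -27,"y": -41},{"x": -27,"y": -41},{"x": -27,"y": -41},{"x": -27,"y": -41},{"x": -27,"y": -41}]'

```text
validation failed for argument at $.de...
```

play_rows --deltas '[{"x": -27,"y": -41,"gripper": -1},{"x": -27,"y": -41},{"x": -10,"y": -30},{},{},{},{}]'

```text
validation failed for argument at $.de...
```

Run:
```python
from h import *
s=env.observe(); print(s['ee_pos'].round(4),s['tcp_rot'].round(4),s['contact_force'].round(2),s['time_s'],s['joint_positions'].round(2))
W=shot('wrist','w1')
for b,c in lights('wrist',W): print(b,c.round(1),onz('wrist',*c,.025,s).round(4))
T=shot('top','top1');S=cv2.imread('pics/scene0.png')
for n,im in(('top',cv2.imread('pics/top0.png')),('scene',S)):
    hsv=cv2.cvtColor(im,cv2.COLOR_BGR2HSV); m=((hsv[...,1]<70)&(hsv[...,2]>120)).astype(np.uint8)
    cs,_=cv2.findContours(m[:,:],cv2.RETR_EXTERNAL,cv2.CHAIN_APPROX_NONE)
    for c in cs:
        if 5000<cv2.contourArea(c)<40000 and (c[:,0,1].min()>100):
            h=cv2.convexHull(c); ap=cv2.approxPolyDP(h,12,True)[:,0]
            print(n,[(p.tolist(),onz(n,*p,.025)[:2].round(3).tolist()) for p in ap])
```

```text
[0.1708 0.4697 0.2309] [-1.000e-04  1.735e-01  9.848e-01 -4.000e-04] [-0.06 -0.06  0.03] 0.15 [ 1.22  0.21 -0.03  1.32 -0.    1.57]
[551, 0, 53, 105, 708] [570.   43.2] [0.1043 0.8846 0.025 ]
[621, 58, 19, 55, 803] [631.6  82.7] [0.1877 1.0466 0.025 ]
[28, 103, 8, 13, 69] [ 31.9 109. ] [-0.0863  0.103   0.025 ]
[61, 139, 9, 22, 81] [ 64.6 151.7] [0.0077 0.1459 0.025 ]
[65, 205, 10, 14, 80] [ 69.7 211.8] [0.0902 0.1025 0.025 ]
[187, 295, 11, 9, 57] [193.2 298.9] [0.2822 0.2438 0.025 ]
[430, 295, 12, 9, 62] [434.  298.8] [0.4015 0.5726 0.025 ]
[632, 307, 8, 22, 65] [636.6 319.6] [0.8281 1.1785 0.025 ]
[26, 362, 41, 31, 371] [ 51.3 375.5] [ 0.4191 -0.3571  0.025 ]
[153, 380, 25, 20, 345] [164.  391.2] [0.4747 0.0412 0.025 ]
top [([142, 160], [0.667, 0.43]), ([260, 168], [0.647, 0.134]), ([251, 287], [0.353, 0.153]), ([129, 279], [0.372, 0.451])]
scene [([404, 204], [0.349, 0.158]), ([498, 290], [0.37, 0.451]), ([392, 372], [0.665, 0.434]), ([305, 259], [0.646, 0.137])]
scene [([0, 164], [1.147, -0.666]), ([71, 153], [0.971, -0.587]), ([196, 399], [0.972, 0.255]), ([0, 399], [1.252, 0.04])]
```

View pics/w1.png

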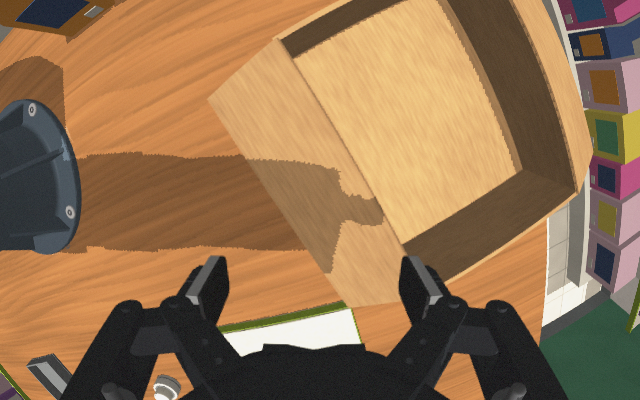

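The picture is the unmoved start view: the moves were refused, presumably because every field must be given.

play_rows --deltas '[{"x": 0,"y": 0,"z": -20,"rx": 0,"ry": 0,"rz": -7,"gripper": -1},{"x": 0,"y": 0,"z": -20,"rx": 0,"ry": 0,"rz": -7,"gripper": -1},{"x": 0,"y": 0,"z": -20,"rx": 0,"ry": 0,"rz": -6,"gripper": -1},{"x": -27,"y": -41,"z": 0,"rx": 0,"ry": 0,"rz": 0,"gripper": -1},{"x": -27,"y": -41,"z": 0,"rx": 0,"ry": 0,"rz": 0,"gripper": -1},{"x": -27,"y": -41,"z": 0,"rx": 0,"ry": 0,"rz": 0,"gripper": -1},{"x": -27,"y": -41,"z": 0,"rx": 0,"ry": 0,"rz": 0,"gripper": -1},{"x": -27,"y": -41,"z": 0,"rx": 0,"ry": 0,"rz": 0,"gripper": -1},{"x": -27,"y": -41,"z": 0,"rx": 0,"ry": 0,"rz": 0,"gripper": -1},{"x": -27,"y": -41,"z": 0,"rx": 0,"ry": 0,"rz": 0,"gripper": -1}]'

```text
time_s: 1.25
ee_pos: [0.3606, 0.1811, 0.2915]
tcp_rot: [0.0, -0.0, 1.0, 0.0]
contact_force: [1.2, 1.1, 0.2]
gripper_width: -0.0001
gripper_force: 0.0
```

play_rows --deltas '[{"x": -15,"y": -35,"z": 0,"rx": 0,"ry": 0,"rz": 0,"gripper": -1},{"x": -15,"y": -35,"z": 0,"rx": 0,"ry": 0,"rz": 0,"gripper": -1},{"x": -15,"y": -35,"z": 0,"rx": 0,"ry": 0,"rz": 0,"gripper": -1},{"x": -15,"y": -35,"z": 0,"rx": 0,"ry": 0,"rz": 0,"gripper": -1},{"x": -15,"y": -35,"z": 0,"rx": 0,"ry": 0,"rz": 0,"gripper": -1},{"x": -15,"y": -35,"z": 0,"rx": 0,"ry": 0,"rz": 0,"gripper": -1},{"x": 0,"y": 0,"z": 0,"rx": 0,"ry": 0,"rz": 0,"gripper": -1},{"x": 0,"y": 0,"z": 0,"rx": 0,"ry": 0,"rz": 0,"gripper": -1},{"x": 0,"y": 0,"z": 0,"rx": 0,"ry": 0,"rz": 0,"gripper": -1}]'

```text
time_s: 2.15
ee_pos: [0.4497, -0.0265, 0.2913]
tcp_rot: [-0.0, -0.0, 1.0, 0.0]
contact_force: [-0.6, 0.8, -0.1]
gripper_width: -0.0001
gripper_force: 0.0
```

Run:
```python
from h import *
s=env.observe(); print(s['ee_pos'].round(4),s['tcp_rot'].round(4),s['contact_force'].round(2),s['time_s'],s['joint_positions'].round(2))
W=shot('wrist','w2')
for b,c in lights('wrist',W): print(b,c.round(1),onz('wrist',*c,.027,s).round(4))
```

```text
[ 0.4497 -0.0265  0.2913] [-1.e-04 -4.e-04  1.e+00  1.e-04] [-0.62  0.76 -0.08] 2.15 [-0.06  0.11 -0.01  1.45  0.   -0.06]
[0, 0, 23, 16, 164] [10.8  7.3] [ 0.1027 -0.6187  0.027 ]
[11, 16, 12, 22, 155] [16.4 26. ] [ 0.1531 -0.5885  0.027 ]
[56, 111, 112, 174, 428] [ 94.6 192.2] [ 0.486  -0.3867  0.027 ]
[255, 139, 40, 38, 1009] [273.7 158.5] [ 0.4416 -0.0786  0.027 ]
[346, 162, 39, 39, 1055] [365.4 181.2] [0.4728 0.0455 0.027 ]
[201, 226, 34, 34, 754] [216.4 243.6] [ 0.5686 -0.1715  0.027 ]
[627, 228, 13, 37, 227] [635.3 250.8] [0.6315 0.7808 0.027 ]
[275, 254, 15, 27, 180] [280.2 266.2] [ 0.6046 -0.0757  0.027 ]
[602, 266, 38, 69, 811] [623.6 297.4] [0.7771 0.8216 0.027 ]
[514, 273, 21, 10, 100] [525.4 278.6] [0.6536 0.3715 0.027 ]
[0, 314, 39, 56, 973] [ 15.9 336.5] [ 0.9303 -0.9231  0.027 ]
[625, 330, 15, 15, 90] [632.1 336. ] [0.9818 1.0569 0.027 ]
```

View pics/w2.png

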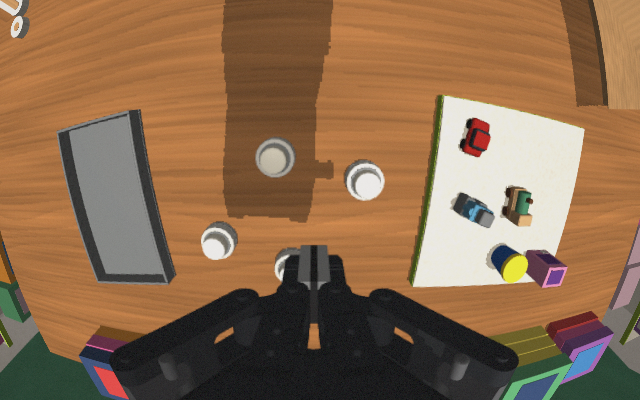

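The wrist view shows the lights at (275,158), (364,181) and (219,241), with the fourth behind the fingers. They agree with the top view within 3 mm. Next I press the first at (0.442, -0.079).

play_rows --deltas '[{"x": 4,"y": -26,"z": 0,"rx": 0,"ry": 0,"rz": 0,"gripper": -1},{"x": 4,"y": -26,"z": 0,"rx": 0,"ry": 0,"rz": 0,"gripper": -1},{"x": 0,"y": 0,"z": 40,"rx": 0,"ry": 0,"rz": 0,"gripper": -1},{"x": 0,"y": 0,"z": 40,"rx": 0,"ry": 0,"rz": 0,"gripper": -1},{"x": 0,"y": 0,"z": 40,"rx": 0,"ry": 0,"rz": 0,"gripper": -1},{"x": 0,"y": 0,"z": 40,"rx": 0,"ry": 0,"rz": 0,"gripper": -1},{"x": 0,"y": 0,"z": 40,"rx": 0,"ry": 0,"rz": 0,"gripper": -1},{"x": 0,"y": 0,"z": 31,"rx": 0,"ry": 0,"rz": 0,"gripper": -1},{"x": 0,"y": 0,"z": 0,"rx": 0,"ry": 0,"rz": 0,"gripper": -1},{"x": 0,"y": 0,"z": 0,"rx": 0,"ry": 0,"rz": 0,"gripper": -1}]'

```text
time_s: 3.2
ee_pos: [0.4421, -0.0784, 0.0612]
tcp_rot: [-0.0, -0.001, 1.0, 0.0]
contact_force: [-0.3, 0.1, 0.3]
gripper_width: -0.0002
gripper_force: 0.0
```

play_rows --deltas '[{"x": 0,"y": 0,"z": 8,"rx": 0,"ry": 0,"rz": 0,"gripper": -1},{"x": 0,"y": 0,"z": 3,"rx": 0,"ry": 0,"rz": 0,"gripper": -1},{"x": 0,"y": 0,"z": 3,"rx": 0,"ry": 0,"rz": 0,"gripper": -1},{"x": 0,"y": 0,"z": 3,"rx": 0,"ry": 0,"rz": 0,"gripper": -1},{"x": 0,"y": 0,"z": 0,"rx": 0,"ry": 0,"rz": 0,"gripper": -1},{"x": 0,"y": 0,"z": 0,"rx": 0,"ry": 0,"rz": 0,"gripper": -1},{"x": 0,"y": 0,"z": 0,"rx": 0,"ry": 0,"rz": 0,"gripper": -1}]'

```text
time_s: 3.9
ee_pos: [0.4426, -0.0791, 0.0437]
tcp_rot: [0.001, -0.0, 1.0, -0.0]
contact_force: [0.4, 1.1, 5.2]
gripper_width: 0.0001
gripper_force: 2.9
```

Light 1 gives 5.2 N at 3.3 mm depth without clicking, so it is stiff. I push it through.

play_rows --deltas '[{"x": 0,"y": 0,"z": 2,"rx": 0,"ry": 0,"rz": 0,"gripper": -1},{"x": 0,"y": 0,"z": 2,"rx": 0,"ry": 0,"rz": 0,"gripper": -1},{"x": 0,"y": 0,"z": 2,"rx": 0,"ry": 0,"rz": 0,"gripper": -1},{"x": 0,"y": 0,"z": 2,"rx": 0,"ry": 0,"rz": 0,"gripper": -1},{"x": 0,"y": 0,"z": 0,"rx": 0,"ry": 0,"rz": 0,"gripper": -1},{"x": 0,"y": 0,"z": 0,"rx": 0,"ry": 0,"rz": 0,"gripper": -1},{"x": 0,"y": 0,"z": 0,"rx": 0,"ry": 0,"rz": 0,"gripper": -1}]'

```text
time_s: 4.6
ee_pos: [0.4426, -0.0791, 0.0358]
tcp_rot: [0.001, -0.0, 1.0, -0.0]
contact_force: [-1.3, 1.5, 9.0]
gripper_width: 0.0002
gripper_force: 4.3
```

play_rows --deltas '[{"x": 0,"y": 0,"z": -8,"rx": 0,"ry": 0,"rz": 0,"gripper": -1},{"x": 0,"y": 0,"z": 0,"rx": 0,"ry": 0,"rz": 0,"gripper": -1},{"x": 0,"y": 0,"z": 0,"rx": 0,"ry": 0,"rz": 0,"gripper": -1},{"x": 0,"y": 0,"z": 0,"rx": 0,"ry": 0,"rz": 0,"gripper": -1},{"x": 0,"y": 0,"z": 0,"rx": 0,"ry": 0,"rz": 0,"gripper": -1}]'

```text
time_s: 5.1
ee_pos: [0.4418, -0.079, 0.043]
tcp_rot: [-0.0, -0.0, 1.0, 0.0]
contact_force: [0.3, -0.1, 0.4]
gripper_width: 0.0
gripper_force: 0.0
```

Light 1 is on: no force at z = 0.043 on the way back. Next is light 2.

play_rows --deltas '[{"x": 0,"y": 0,"z": -37,"rx": 0,"ry": 0,"rz": 0,"gripper": -1},{"x": -8,"y": 31,"z": 0,"rx": 0,"ry": 0,"rz": 0,"gripper": -1},{"x": -8,"y": 31,"z": 0,"rx": 0,"ry": 0,"rz": 0,"gripper": -1},{"x": -8,"y": 31,"z": 0,"rx": 0,"ry": 0,"rz": 0,"gripper": -1},{"x": -7,"y": 31,"z": 0,"rx": 0,"ry": 0,"rz": 0,"gripper": -1},{"x": 0,"y": 0,"z": 26,"rx": 0,"ry": 0,"rz": 0,"gripper": -1},{"x": 0,"y": 0,"z": 4,"rx": 0,"ry": 0,"rz": 0,"gripper": -1},{"x": 0,"y": 0,"z": 3,"rx": 0,"ry": 0,"rz": 0,"gripper": -1},{"x": 0,"y": 0,"z": 3,"rx": 0,"ry": 0,"rz": 0,"gripper": -1},{"x": 0,"y": 0,"z": 0,"rx": 0,"ry": 0,"rz": 0,"gripper": -1},{"x": 0,"y": 0,"z": 0,"rx": 0,"ry": 0,"rz": 0,"gripper": -1},{"x": 0,"y": 0,"z": 0,"rx": 0,"ry": 0,"rz": 0,"gripper": -1}]'

```text
time_s: 6.3
ee_pos: [0.473, 0.0447, 0.0447]
tcp_rot: [0.0, 0.0, 1.0, -0.0]
contact_force: [-2.8, -1.6, 4.1]
gripper_width: 0.0003
gripper_force: 2.2
```

play_rows --deltas '[{"x": 0,"y": 0,"z": 2,"rx": 0,"ry": 0,"rz": 0,"gripper": -1},{"x": 0,"y": 0,"z": 2,"rx": 0,"ry": 0,"rz": 0,"gripper": -1},{"x": 0,"y": 0,"z": 2,"rx": 0,"ry": 0,"rz": 0,"gripper": -1},{"x": 0,"y": 0,"z": 2,"rx": 0,"ry": 0,"rz": 0,"gripper": -1},{"x": 0,"y": 0,"z": 0,"rx": 0,"ry": 0,"rz": 0,"gripper": -1},{"x": 0,"y": 0,"z": 0,"rx": 0,"ry": 0,"rz": 0,"gripper": -1},{"x": 0,"y": 0,"z": 0,"rx": 0,"ry": 0,"rz": 0,"gripper": -1}]'

```text
time_s: 7.0
ee_pos: [0.4731, 0.0447, 0.0367]
tcp_rot: [0.0, -0.0, 1.0, -0.0]
contact_force: [-4.3, -1.4, 8.0]
gripper_width: -0.0
gripper_force: 4.2
```

play_rows --deltas '[{"x": 0,"y": 0,"z": -8,"rx": 0,"ry": 0,"rz": 0,"gripper": -1},{"x": 0,"y": 0,"z": 0,"rx": 0,"ry": 0,"rz": 0,"gripper": -1},{"x": 0,"y": 0,"z": 0,"rx": 0,"ry": 0,"rz": 0,"gripper": -1},{"x": 0,"y": 0,"z": 0,"rx": 0,"ry": 0,"rz": 0,"gripper": -1},{"x": 0,"y": 0,"z": 0,"rx": 0,"ry": 0,"rz": 0,"gripper": -1}]'

```text
time_s: 7.5
ee_pos: [0.4729, 0.045, 0.0441]
tcp_rot: [-0.0, -0.0, 1.0, -0.0]
contact_force: [-0.2, -0.1, -0.8]
gripper_width: 0.0002
gripper_force: 0.0
```

Light 2 is stiff too (4.1 N held at 2.3 mm) and is now on. Next is light 3, pressed a little deeper.

play_rows --deltas '[{"x": 0,"y": 0,"z": -36,"rx": 0,"ry": 0,"rz": 0,"gripper": -1},{"x": -16,"y": -36,"z": 0,"rx": 0,"ry": 0,"rz": 0,"gripper": -1},{"x": -16,"y": -36,"z": 0,"rx": 0,"ry": 0,"rz": 0,"gripper": -1},{"x": -16,"y": -36,"z": 0,"rx": 0,"ry": 0,"rz": 0,"gripper": -1},{"x": -16,"y": -36,"z": 0,"rx": 0,"ry": 0,"rz": 0,"gripper": -1},{"x": -16,"y": -36,"z": 0,"rx": 0,"ry": 0,"rz": 0,"gripper": -1},{"x": -16,"y": -37,"z": 0,"rx": 0,"ry": 0,"rz": 0,"gripper": -1},{"x": 0,"y": 0,"z": 26,"rx": 0,"ry": 0,"rz": 0,"gripper": -1},{"x": 0,"y": 0,"z": 5,"rx": 0,"ry": 0,"rz": 0,"gripper": -1},{"x": 0,"y": 0,"z": 3,"rx": 0,"ry": 0,"rz": 0,"gripper": -1},{"x": 0,"y": 0,"z": 3,"rx": 0,"ry": 0,"rz": 0,"gripper": -1},{"x": 0,"y": 0,"z": 0,"rx": 0,"ry": 0,"rz": 0,"gripper": -1}]'

```text
time_s: 8.7
ee_pos: [0.5688, -0.1714, 0.0439]
tcp_rot: [-0.0, -0.001, 1.0, -0.0]
contact_force: [-3.3, -0.5, 5.4]
gripper_width: 0.0001
gripper_force: 2.8
```

play_rows --deltas '[{"x": 0,"y": 0,"z": 0,"rx": 0,"ry": 0,"rz": 0,"gripper": -1},{"x": 0,"y": 0,"z": 0,"rx": 0,"ry": 0,"rz": 0,"gripper": -1}]'

```text
time_s: 8.9
ee_pos: [0.569, -0.1714, 0.0443]
tcp_rot: [0.0, -0.001, 1.0, -0.0]
contact_force: [-3.7, 0.1, 5.3]
gripper_width: 0.0001
gripper_force: 2.6
```

play_rows --deltas '[{"x": 0,"y": 0,"z": 2,"rx": 0,"ry": 0,"rz": 0,"gripper": -1},{"x": 0,"y": 0,"z": 2,"rx": 0,"ry": 0,"rz": 0,"gripper": -1},{"x": 0,"y": 0,"z": 2,"rx": 0,"ry": 0,"rz": 0,"gripper": -1},{"x": 0,"y": 0,"z": 2,"rx": 0,"ry": 0,"rz": 0,"gripper": -1},{"x": 0,"y": 0,"z": 0,"rx": 0,"ry": 0,"rz": 0,"gripper": -1},{"x": 0,"y": 0,"z": 0,"rx": 0,"ry": 0,"rz": 0,"gripper": -1},{"x": 0,"y": 0,"z": 0,"rx": 0,"ry": 0,"rz": 0,"gripper": -1}]'

```text
time_s: 9.6
ee_pos: [0.5688, -0.1715, 0.0364]
tcp_rot: [0.0, -0.001, 1.0, -0.0]
contact_force: [-5.7, 0.3, 7.7]
gripper_width: 0.0003
gripper_force: 4.1
```

play_rows --deltas '[{"x": 0,"y": 0,"z": -8,"rx": 0,"ry": 0,"rz": 0,"gripper": -1},{"x": 0,"y": 0,"z": 0,"rx": 0,"ry": 0,"rz": 0,"gripper": -1},{"x": 0,"y": 0,"z": 0,"rx": 0,"ry": 0,"rz": 0,"gripper": -1},{"x": 0,"y": 0,"z": 0,"rx": 0,"ry": 0,"rz": 0,"gripper": -1},{"x": 0,"y": 0,"z": 0,"rx": 0,"ry": 0,"rz": 0,"gripper": -1}]'

```text
time_s: 10.1
ee_pos: [0.5689, -0.1719, 0.0431]
tcp_rot: [-0.0, -0.0, 1.0, 0.0]
contact_force: [0.3, -1.0, -0.4]
gripper_width: 0.0002
gripper_force: 0.0
```

Light 3 is stiff and on. Now light 4.

play_rows --deltas '[{"x": 0,"y": 0,"z": -36,"rx": 0,"ry": 0,"rz": 0,"gripper": -1},{"x": -15,"y": 37,"z": 0,"rx": 0,"ry": 0,"rz": 0,"gripper": -1},{"x": -15,"y": 37,"z": 0,"rx": 0,"ry": 0,"rz": 0,"gripper": -1},{"x": -14,"y": 37,"z": 0,"rx": 0,"ry": 0,"rz": 0,"gripper": -1},{"x": 0,"y": 0,"z": 26,"rx": 0,"ry": 0,"rz": 0,"gripper": -1},{"x": 0,"y": 0,"z": 4,"rx": 0,"ry": 0,"rz": 0,"gripper": -1},{"x": 0,"y": 0,"z": 3,"rx": 0,"ry": 0,"rz": 0,"gripper": -1},{"x": 0,"y": 0,"z": 3,"rx": 0,"ry": 0,"rz": 0,"gripper": -1},{"x": 0,"y": 0,"z": 0,"rx": 0,"ry": 0,"rz": 0,"gripper": -1},{"x": 0,"y": 0,"z": 0,"rx": 0,"ry": 0,"rz": 0,"gripper": -1},{"x": 0,"y": 0,"z": 0,"rx": 0,"ry": 0,"rz": 0,"gripper": -1}]'

```text
time_s: 11.2
ee_pos: [0.6132, -0.0615, 0.0438]
tcp_rot: [0.0, 0.0, 1.0, -0.0]
contact_force: [-1.2, -1.1, 2.1]
gripper_width: 0.0003
gripper_force: 1.0
```

play_rows --deltas '[{"x": 0,"y": 0,"z": 2,"rx": 0,"ry": 0,"rz": 0,"gripper": -1},{"x": 0,"y": 0,"z": 2,"rx": 0,"ry": 0,"rz": 0,"gripper": -1},{"x": 0,"y": 0,"z": 2,"rx": 0,"ry": 0,"rz": 0,"gripper": -1},{"x": 0,"y": 0,"z": 2,"rx": 0,"ry": 0,"rz": 0,"gripper": -1},{"x": 0,"y": 0,"z": 0,"rx": 0,"ry": 0,"rz": 0,"gripper": -1},{"x": 0,"y": 0,"z": 0,"rx": 0,"ry": 0,"rz": 0,"gripper": -1},{"x": 0,"y": 0,"z": 0,"rx": 0,"ry": 0,"rz": 0,"gripper": -1}]'

```text
time_s: 11.9
ee_pos: [0.6134, -0.0613, 0.0357]
tcp_rot: [0.0, -0.0, 1.0, -0.0]
contact_force: [-1.7, -2.9, 8.1]
gripper_width: -0.0002
gripper_force: 4.4
```

play_rows --deltas '[{"x": 0,"y": 0,"z": -8,"rx": 0,"ry": 0,"rz": 0,"gripper": -1},{"x": 0,"y": 0,"z": 0,"rx": 0,"ry": 0,"rz": 0,"gripper": -1},{"x": 0,"y": 0,"z": 0,"rx": 0,"ry": 0,"rz": 0,"gripper": -1},{"x": 0,"y": 0,"z": 0,"rx": 0,"ry": 0,"rz": 0,"gripper": -1},{"x": 0,"y": 0,"z": 0,"rx": 0,"ry": 0,"rz": 0,"gripper": -1}]'

```text
time_s: 12.4
ee_pos: [0.6127, -0.0609, 0.0429]
tcp_rot: [-0.0, -0.0, 1.0, 0.0]
contact_force: [-0.8, 0.9, -1.3]
gripper_width: -0.0001
gripper_force: 0.0
```

Light 4 gives only 2.1 N at 3.2 mm depth, where an unclicked spring would give 5.8 N, so it has clicked at a light touch. It goes to the platform, so I take it now.

play_rows --deltas '[{"x": 0,"y": 0,"z": -30,"rx": 0,"ry": 0,"rz": 0,"gripper": 1},{"x": 0,"y": 0,"z": 0,"rx": 0,"ry": 0,"rz": 0,"gripper": 1},{"x": 0,"y": 0,"z": 0,"rx": 0,"ry": 0,"rz": 0,"gripper": 1},{"x": 0,"y": 0,"z": 0,"rx": 0,"ry": 0,"rz": 0,"gripper": 1},{"x": 0,"y": 0,"z": 0,"rx": 0,"ry": 0,"rz": 0,"gripper": 1},{"x": 0,"y": 0,"z": 0,"rx": 0,"ry": 0,"rz": 0,"gripper": 1},{"x": 0,"y": 0,"z": 0,"rx": 0,"ry": 0,"rz": 0,"gripper": 1}]'

```text
time_s: 13.1
ee_pos: [0.6128, -0.061, 0.073]
tcp_rot: [-0.0, -0.0, 1.0, 0.0]
contact_force: [-0.2, -0.1, -0.3]
gripper_width: 0.0854
gripper_force: 0.0
```

Run:
```python
from h import *
c=np.array([.509,.294]);a=np.deg2rad(-3.9);Rm=np.array([[np.cos(a),-np.sin(a)],[np.sin(a),np.cos(a)]])
def c2(u,v,z): p=onz('top',120+u/2.85,150+v/2.85,z)[:2]; return p.round(3),((Rm.T@(p-c))*1000).round(0)
for n,p,z in [('gapL',(325,115),.025),('gapStand',(120,290),.025),('tub',(205,98),.077),('carton',(94,79),.087),('engTop',(207,195),.07),('engLo',(210,240),.045),('robHead',(302,207),.094),('robR',(340,232),.03),('car',(317,330),.05)]: print(n,*c2(*p,z))
s=env.observe(); print(s['ee_pos'],s['gripper_width'])
W=shot('wrist','w3'); T=shot('top','top2')
```

```text
gapL [0.591 0.198] [ 88. -90.]
gapStand [0.438 0.372] [-76.  73.]
tub [0.599 0.289] [90.  1.]
carton [0.613 0.379] [98. 91.]
engTop [0.518 0.287] [10. -6.]
engLo [0.481 0.291] [-28.  -5.]
robHead [0.507 0.203] [  4. -91.]
robR [0.488 0.183] [ -13. -113.]
car [0.406 0.197] [ -97. -104.]
[ 0.61284273 -0.06097081  0.07295509] 0.08537124319690284
```

View pics/w3.png

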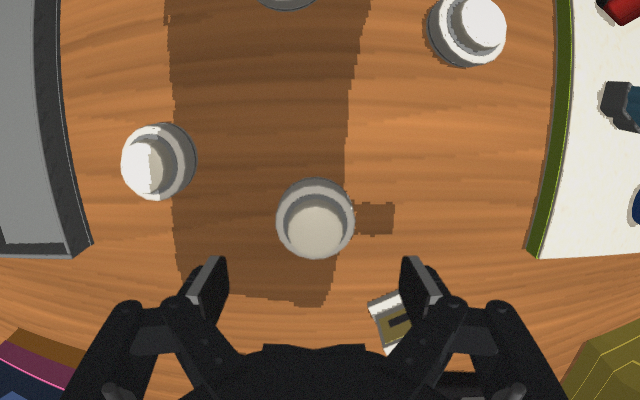

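The light is centred between the fingers at (315,217); the stand at (390,315) clears the right finger. Descend and grip.

play_rows --deltas '[{"x": 0,"y": 0,"z": 35,"rx": 0,"ry": 0,"rz": 0,"gripper": 1},{"x": 0,"y": 0,"z": 25,"rx": 0,"ry": 0,"rz": 0,"gripper": 1},{"x": 0,"y": 0,"z": 10,"rx": 0,"ry": 0,"rz": 0,"gripper": 1},{"x": 0,"y": 0,"z": 0,"rx": 0,"ry": 0,"rz": 0,"gripper": 1},{"x": 0,"y": 0,"z": 0,"rx": 0,"ry": 0,"rz": 0,"gripper": -1},{"x": 0,"y": 0,"z": 0,"rx": 0,"ry": 0,"rz": 0,"gripper": -1},{"x": 0,"y": 0,"z": 0,"rx": 0,"ry": 0,"rz": 0,"gripper": -1},{"x": 0,"y": 0,"z": 0,"rx": 0,"ry": 0,"rz": 0,"gripper": -1},{"x": 0,"y": 0,"z": 0,"rx": 0,"ry": 0,"rz": 0,"gripper": -1},{"x": 0,"y": 0,"z": 0,"rx": 0,"ry": 0,"rz": 0,"gripper": -1}]' --grip_force 30

```text
time_s: 14.2
ee_pos: [0.614, -0.0611, 0.0049]
tcp_rot: [0.001, -0.0, 1.0, -0.0]
contact_force: [-1.1, 0.0, 7.5]
gripper_width: 0.0526
gripper_force: 30.4
```

play_rows --deltas '[{"x": 0,"y": 0,"z": -20,"rx": 0,"ry": 0,"rz": 0,"gripper": -1},{"x": 0,"y": 0,"z": -40,"rx": 0,"ry": 0,"rz": 0,"gripper": -1},{"x": 0,"y": 0,"z": -40,"rx": 0,"ry": 0,"rz": 0,"gripper": -1},{"x": 0,"y": 0,"z": -20,"rx": 0,"ry": 0,"rz": 0,"gripper": -1},{"x": 0,"y": 0,"z": 0,"rx": 0,"ry": 0,"rz": 0,"gripper": -1},{"x": 0,"y": 0,"z": 0,"rx": 0,"ry": 0,"rz": 0,"gripper": -1}]'

```text
time_s: 14.8
ee_pos: [0.6132, -0.061, 0.1235]
tcp_rot: [0.0, -0.0, 1.0, -0.0]
contact_force: [0.5, -0.3, -1.6]
gripper_width: 0.0527
gripper_force: 32.7
```

play_rows --deltas '[{"x": 4,"y": 37,"z": 0,"rx": 0,"ry": 0,"rz": 0,"gripper": -1},{"x": 3,"y": 37,"z": 0,"rx": 0,"ry": 0,"rz": 0,"gripper": -1},{"x": 3,"y": 37,"z": 0,"rx": 0,"ry": 0,"rz": 0,"gripper": -1},{"x": 3,"y": 37,"z": 0,"rx": 0,"ry": 0,"rz": 0,"gripper": -1},{"x": 3,"y": 37,"z": 0,"rx": 0,"ry": 0,"rz": 0,"gripper": -1},{"x": 3,"y": 37,"z": 0,"rx": 0,"ry": 0,"rz": 0,"gripper": -1},{"x": 3,"y": 37,"z": 0,"rx": 0,"ry": 0,"rz": 0,"gripper": -1},{"x": 0,"y": 0,"z": 0,"rx": 0,"ry": 0,"rz": 0,"gripper": -1},{"x": 0,"y": 0,"z": 40,"rx": 0,"ry": 0,"rz": 0,"gripper": -1},{"x": 0,"y": 0,"z": 30,"rx": 0,"ry": 0,"rz": 0,"gripper": -1},{"x": 0,"y": 0,"z": 0,"rx": 0,"ry": 0,"rz": 0,"gripper": -1},{"x": 0,"y": 0,"z": 0,"rx": 0,"ry": 0,"rz": 0,"gripper": -1}]'

```text
time_s: 16.0
ee_pos: [0.5904, 0.1975, 0.053]
tcp_rot: [-0.001, 0.0, 1.0, -0.0]
contact_force: [0.4, -0.1, -0.9]
gripper_width: 0.0529
gripper_force: 32.6
```

Run:
```python
from h import *
print([ (p.round(3).tolist(),round(e,4)) for p,e in [tri(ray('top',*a),ray('scene',*b)) for a,b in [((142,160),(392,372)),((129,279),(498,290)),((251,287),(404,204)),((260,168),(305,259))]]])
s=env.observe(); print(s['ee_pos'])
shot('scene','scene2'); W=shot('wrist','w4')
```

```text
[([0.666, 0.432, 0.023], np.float64(0.0037)), ([0.372, 0.451, 0.027], np.float64(0.0011)), ([0.35, 0.155, 0.023], np.float64(0.0064)), ([0.647, 0.135, 0.024], np.float64(0.0029))]
[0.59036846 0.19752008 0.05303706]
```

View pics/w4.png

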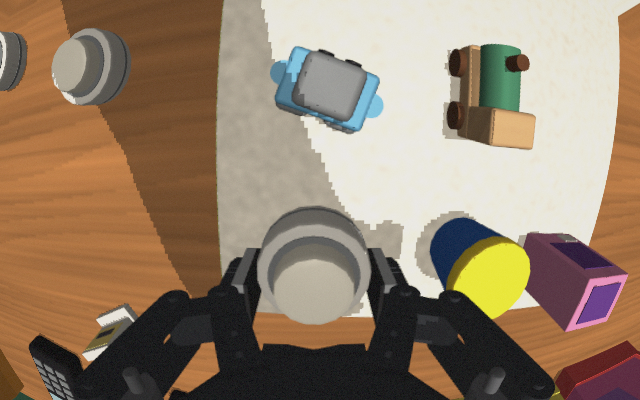

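The light is held over a clear spot at (313,265), with robot, tub and both edges well away. The platform triangulates to 23–27 mm. I lower it.

play_rows --deltas '[{"x": 0,"y": 0,"z": 14,"rx": 0,"ry": 0,"rz": 0,"gripper": -1},{"x": 0,"y": 0,"z": 4,"rx": 0,"ry": 0,"rz": 0,"gripper": -1},{"x": 0,"y": 0,"z": 2,"rx": 0,"ry": 0,"rz": 0,"gripper": -1},{"x": 0,"y": 0,"z": 2,"rx": 0,"ry": 0,"rz": 0,"gripper": -1},{"x": 0,"y": 0,"z": 0,"rx": 0,"ry": 0,"rz": 0,"gripper": -1},{"x": 0,"y": 0,"z": 0,"rx": 0,"ry": 0,"rz": 0,"gripper": -1}]'

```text
time_s: 16.7
ee_pos: [0.5911, 0.1981, 0.0317]
tcp_rot: [0.0, -0.0, 1.0, 0.0]
contact_force: [0.1, -0.1, -1.5]
gripper_width: 0.0531
gripper_force: 32.7
```

play_rows --deltas '[{"x": 0,"y": 0,"z": 1,"rx": 0,"ry": 0,"rz": 0,"gripper": -1},{"x": 0,"y": 0,"z": 1,"rx": 0,"ry": 0,"rz": 0,"gripper": -1},{"x": 0,"y": 0,"z": 0,"rx": 0,"ry": 0,"rz": 0,"gripper": -1},{"x": 0,"y": 0,"z": 0,"rx": 0,"ry": 0,"rz": 0,"gripper": -1}]'

```text
time_s: 17.1
ee_pos: [0.5911, 0.1981, 0.0299]
tcp_rot: [0.0, -0.0, 1.0, 0.0]
contact_force: [-2.3, -0.9, 7.1]
gripper_width: 0.053
gripper_force: 33.6
```

play_rows --deltas '[{"x": 0,"y": 0,"z": -0.5,"rx": 0,"ry": 0,"rz": 0,"gripper": -1},{"x": 0,"y": 0,"z": 0,"rx": 0,"ry": 0,"rz": 0,"gripper": 0.7},{"x": 0,"y": 0,"z": 0,"rx": 0,"ry": 0,"rz": 0,"gripper": 0.7},{"x": 0,"y": 0,"z": 0,"rx": 0,"ry": 0,"rz": 0,"gripper": 0.7},{"x": 0,"y": 0,"z": 0,"rx": 0,"ry": 0,"rz": 0,"gripper": 0.7},{"x": 0,"y": 0,"z": -10,"rx": 0,"ry": 0,"rz": 0,"gripper": 0.7},{"x": 0,"y": 0,"z": -30,"rx": 0,"ry": 0,"rz": 0,"gripper": 0.7},{"x": 0,"y": 0,"z": -40,"rx": 0,"ry": 0,"rz": 0,"gripper": 0.7},{"x": 0,"y": 0,"z": -40,"rx": 0,"ry": 0,"rz": 0,"gripper": 0.7}]'

```text
time_s: 18.0
ee_pos: [0.5906, 0.1979, 0.1518]
tcp_rot: [-0.0, -0.0, 1.0, -0.0]
contact_force: [0.4, -0.4, -0.4]
gripper_width: 0.0726
gripper_force: 0.0
```

play_rows --deltas '[{"x": -13,"y": -33,"z": 0,"rx": 0,"ry": 0,"rz": 0,"gripper": 0.7},{"x": -14,"y": -33,"z": 0,"rx": 0,"ry": 0,"rz": 0,"gripper": 0.7},{"x": -15,"y": -33,"z": 0,"rx": 0,"ry": 0,"rz": 0,"gripper": 0.7},{"x": -15,"y": -33,"z": 0,"rx": 0,"ry": 0,"rz": 0,"gripper": 0.7},{"x": -15,"y": -33,"z": 0,"rx": 0,"ry": 0,"rz": 0,"gripper": 0.7},{"x": -15,"y": -33,"z": 0,"rx": 0,"ry": 0,"rz": 0,"gripper": 0.7},{"x": -15,"y": -33,"z": 0,"rx": 0,"ry": 0,"rz": 0,"gripper": 0.7}]'

```text
time_s: 18.7
ee_pos: [0.6935, -0.0344, 0.1507]
tcp_rot: [0.0, -0.0, 1.0, -0.0]
contact_force: [0.8, 0.5, 0.3]
gripper_width: 0.0725
gripper_force: 0.0
```

play_rows --deltas '[{"x": 0,"y": 0,"z": 0,"rx": 0,"ry": 0,"rz": 8,"gripper": 0.7},{"x": 0,"y": 0,"z": 0,"rx": 0,"ry": 0,"rz": 8,"gripper": 0.7},{"x": 0,"y": 0,"z": 0,"rx": 0,"ry": 0,"rz": 8,"gripper": 0.7},{"x": 0,"y": 0,"z": 0,"rx": 0,"ry": 0,"rz": 8,"gripper": 0.7},{"x": 0,"y": 0,"z": 0,"rx": 0,"ry": 0,"rz": 8,"gripper": 0.7},{"x": 0,"y": 0,"z": 0,"rx": 0,"ry": 0,"rz": 8,"gripper": 0.7},{"x": 0,"y": 0,"z": 0,"rx": 0,"ry": 0,"rz": 8,"gripper": 0.7},{"x": 0,"y": 0,"z": 0,"rx": 0,"ry": 0,"rz": 8,"gripper": 0.7},{"x": 0,"y": 0,"z": 0,"rx": 0,"ry": 0,"rz": 3,"gripper": 0.7},{"x": 0,"y": 0,"z": 0,"rx": 0,"ry": 0,"rz": 0,"gripper": 0.7},{"x": 0,"y": 0,"z": 0,"rx": 0,"ry": 0,"rz": 0,"gripper": 0.7}]'

```text
time_s: 19.8
ee_pos: [0.693, -0.033, 0.1503]
tcp_rot: [0.0, 0.551, 0.834, 0.0]
contact_force: [-0.7, 0.3, -0.3]
gripper_width: 0.0727
gripper_force: 0.0
```

Run:
```python
from h import *
s=env.observe(); print(s['ee_pos'].round(4),s['tcp_rot'].round(4),s['joint_positions'].round(2))
W=shot('wrist','w5'); 
for b,c in lights('wrist',W): print(b,c.round(1),onz('wrist',*c,.027,s).round(4))
```

```text
[ 0.693  -0.033   0.1503] [1.000e-04 5.510e-01 8.345e-01 1.000e-04] [-0.05  0.65  0.43  1.34  0.    1.12]
[96, 119, 14, 37, 72] [105.8 135.3] [ 0.4764 -0.0561  0.027 ]
[467, 172, 23, 26, 170] [477.7 184.5] [0.8368 0.0406 0.027 ]
[160, 234, 27, 27, 69] [175.9 242.9] [ 0.5839 -0.1343  0.027 ]
[360, 285, 17, 14, 137] [368.5 291.8] [ 0.787  -0.1069  0.027 ]
[205, 289, 13, 10, 75] [211.9 293.1] [ 0.6357 -0.1766  0.027 ]
[410, 289, 13, 10, 73] [415.  293.2] [ 0.8368 -0.0911  0.027 ]
[373, 294, 15, 13, 120] [380.5 299.9] [ 0.8044 -0.1118  0.027 ]
[349, 298, 15, 14, 125] [355.9 304.5] [ 0.7821 -0.1266  0.027 ]
[385, 305, 8, 9, 41] [389.  309.3] [ 0.8199 -0.1199  0.027 ]
[361, 306, 15, 13, 121] [368.1 312.1] [ 0.7995 -0.1312  0.027 ]
[336, 311, 16, 13, 112] [343.5 316.7] [ 0.7772 -0.1467  0.027 ]
[373, 313, 15, 13, 112] [379.9 319.3] [ 0.8173 -0.136   0.027 ]
[349, 318, 15, 12, 110] [355.8 323.7] [ 0.7946 -0.151   0.027 ]
[384, 320, 13, 13, 92] [390.8 326. ] [ 0.8346 -0.1408  0.027 ]
[360, 325, 16, 12, 104] [367.7 330.6] [ 0.8123 -0.1557  0.027 ]
[372, 332, 15, 11, 97] [379.1 337. ] [ 0.8301 -0.1603  0.027 ]
[159, 347, 41, 48, 1326] [181.2 371.8] [ 0.6248 -0.3361  0.027 ]
[0, 360, 48, 40, 384] [ 22.  381.8] [ 0.2195 -0.7471  0.027 ]
[0, 390, 19, 10, 121] [  9.4 395.6] [ 0.0944 -0.962   0.027 ]
```

View pics/w5.png

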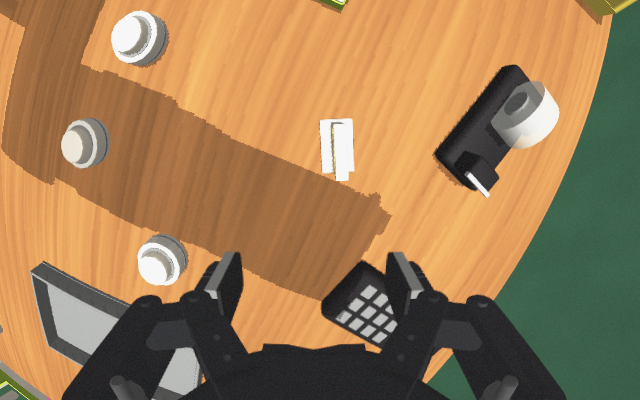

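The stand is at about (337,148), its panel edge running vertically in the image at x≈341, so the yaw is nearly right. The three stiff lights are at (138,38), (85,143) and (162,260).

Run:
```python
from h import *
s=env.observe(); W=cv2.imread('pics/w5.png')
q=s['tcp_rot']; Rt=R.from_quat([q[1],q[2],q[3],q[0]]).as_matrix()
h=cv2.cvtColor(W,cv2.COLOR_BGR2HSV); m=((h[...,1]<60)&(h[...,2]>150)).astype(np.uint8); 
sub=np.zeros_like(m); sub[105:195,305:370]=m[105:195,305:370]
sub=cv2.morphologyEx(sub,cv2.MORPH_CLOSE,np.ones((5,5)))
c=max(cv2.findContours(sub,cv2.RETR_EXTERNAL,cv2.CHAIN_APPROX_NONE)[0],key=cv2.contourArea)
ap=cv2.approxPolyDP(c,3,True)[:,0]; print(ap.tolist())
for p in ap:
    for z in(.008,.05):
        w=onz('wrist',*p,z,s); print(p,z,w[:2].round(4),(Rt.T@(w-s['ee_pos'])*1000).round(1)[:2],end=' | ')
    print()
cv2.imwrite('pics/st.png',cv2.resize(W[95:205,280:390],None,fx=5,fy=5,interpolation=cv2.INTER_CUBIC))
```

```text
[[350, 118], [320, 120], [322, 171], [335, 172], [336, 180], [348, 179], [348, 172], [353, 170]]
[350 118] 0.008 [0.6973 0.0427] [67.9 33.6] | [350 118] 0.05 [0.6921 0.0423] [69.6 28.6] | 
[320 120] 0.008 [0.6729 0.0299] [65.8  6.1] | [320 120] 0.05 [0.6713 0.0314] [67.8  5.2] | 
[322 171] 0.008 [ 0.6936 -0.0133] [17.9  8.2] | [322 171] 0.05 [ 0.6889 -0.0054] [27.  7.] | 
[335 172] 0.008 [ 0.7052 -0.0094] [17.  20.4] | [335 172] 0.05 [ 0.6989 -0.0021] [26.2 17.4] | 
[336 180] 0.008 [ 0.7093 -0.0161] [ 9.2 21.5] | [336 180] 0.05 [ 0.7023 -0.0078] [19.6 18.4] | 
[348 179] 0.008 [ 0.7194 -0.0106] [10.2 33. ] | [348 179] 0.05 [ 0.7109 -0.0032] [20.4 28.1] | 
[348 172] 0.008 [ 0.7166 -0.0045] [17.  32.8] | [348 172] 0.05 [0.7085 0.0021] [26.2 27.9] | 
[353 170] 0.008 [ 0.7201 -0.0008] [19.  37.5] | [353 170] 0.05 [0.7115 0.0052] [27.9 32. ] |
```

View pics/st.png

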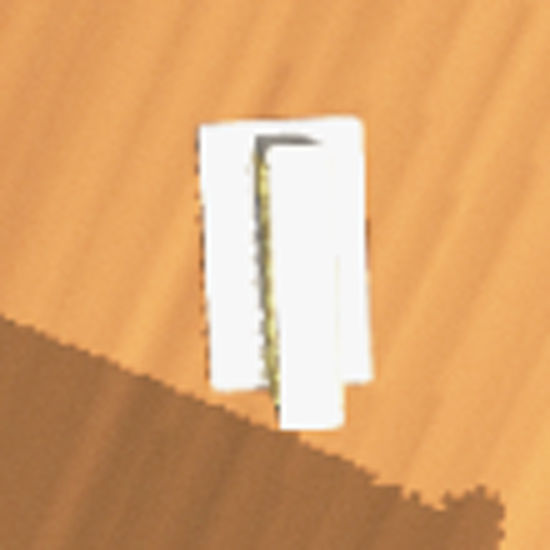

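Panel centre in the tool frame is (43, 22) mm and the turn still needed is about -3.5°. Foot size measures 48 x 29 mm, as it should.

play_rows --deltas '[{"x": 15,"y": 7,"z": 0,"rx": 0,"ry": 0,"rz": 0,"gripper": 0.1},{"x": 14,"y": 7,"z": 0,"rx": 0,"ry": 0,"rz": 0,"gripper": 0.1},{"x": 14,"y": 8,"z": 0,"rx": 0,"ry": 0,"rz": -3.5,"gripper": 0.1},{"x": 0,"y": 0,"z": 0,"rx": 0,"ry": 0,"rz": 0,"gripper": 0.1},{"x": 0,"y": 0,"z": 30,"rx": 0,"ry": 0,"rz": 0,"gripper": 0.1},{"x": 0,"y": 0,"z": 30,"rx": 0,"ry": 0,"rz": 0,"gripper": 0.1},{"x": 0,"y": 0,"z": 30,"rx": 0,"ry": 0,"rz": 0,"gripper": 0.1},{"x": 0,"y": 0,"z": 30,"rx": 0,"ry": 0,"rz": 0,"gripper": 0.1},{"x": 0,"y": 0,"z": 12,"rx": 0,"ry": 0,"rz": 0,"gripper": 0.1},{"x": 0,"y": 0,"z": 0,"rx": 0,"ry": 0,"rz": 0,"gripper": 0.1},{"x": 0,"y": 0,"z": 0,"rx": 0,"ry": 0,"rz": 0,"gripper": 0.1}]'

```text
time_s: 20.95
ee_pos: [0.6972, 0.0154, 0.0192]
tcp_rot: [0.001, 0.526, 0.85, 0.0]
contact_force: [0.5, -0.0, -0.4]
gripper_width: 0.0472
gripper_force: 0.0
```

play_rows --deltas '[{"x": 0,"y": 0,"z": 0,"rx": 0,"ry": 0,"rz": 0,"gripper": -1},{"x": 0,"y": 0,"z": 0,"rx": 0,"ry": 0,"rz": 0,"gripper": -1},{"x": 0,"y": 0,"z": 0,"rx": 0,"ry": 0,"rz": 0,"gripper": -1},{"x": 0,"y": 0,"z": 0,"rx": 0,"ry": 0,"rz": 0,"gripper": -1},{"x": 0,"y": 0,"z": 0,"rx": 0,"ry": 0,"rz": 0,"gripper": -1},{"x": 0,"y": 0,"z": 0,"rx": 0,"ry": 0,"rz": 0,"gripper": -1}]' --grip_force 25

```text
time_s: 21.55
ee_pos: [0.6971, 0.0152, 0.0189]
tcp_rot: [0.001, 0.526, 0.85, 0.0]
contact_force: [-0.9, 0.1, 7.1]
gripper_width: 0.0093
gripper_force: 33.0
```

play_rows --deltas '[{"x": 0,"y": 0,"z": -20,"rx": 0,"ry": 0,"rz": 0,"gripper": -1},{"x": 0,"y": 0,"z": -40,"rx": 0,"ry": 0,"rz": 0,"gripper": -1},{"x": 0,"y": 0,"z": -40,"rx": 0,"ry": 0,"rz": 0,"gripper": -1},{"x": 0,"y": 0,"z": -40,"rx": 0,"ry": 0,"rz": 0,"gripper": -1},{"x": 0,"y": 0,"z": -10,"rx": 0,"ry": 0,"rz": 0,"gripper": -1},{"x": 0,"y": 0,"z": 0,"rx": 0,"ry": 0,"rz": 0,"gripper": -1}]'

```text
time_s: 22.15
ee_pos: [0.6975, 0.0152, 0.1698]
tcp_rot: [0.001, 0.526, 0.85, 0.001]
contact_force: [0.6, 0.1, -0.8]
gripper_width: 0.0098
gripper_force: 31.9
```

play_rows --deltas '[{"x": 37,"y": -6,"z": 0,"rx": 0,"ry": 0,"rz": 0,"gripper": -1},{"x": 37,"y": -6,"z": 0,"rx": 0,"ry": 0,"rz": 0,"gripper": -1},{"x": 37,"y": -6,"z": 0,"rx": 0,"ry": 0,"rz": 0,"gripper": -1},{"x": 36,"y": -6,"z": 0,"rx": 0,"ry": 0,"rz": 0,"gripper": -1},{"x": 36,"y": -6,"z": 0,"rx": 0,"ry": 0,"rz": 0,"gripper": -1},{"x": 36,"y": -6,"z": 0,"rx": 0,"ry": 0,"rz": 0,"gripper": -1},{"x": 36,"y": -6,"z": 0,"rx": 0,"ry": 0,"rz": 0,"gripper": -1},{"x": 36,"y": -6,"z": 0,"rx": 0,"ry": 0,"rz": 0,"gripper": -1},{"x": 36,"y": -6,"z": 0,"rx": 0,"ry": 0,"rz": 0,"gripper": -1},{"x": 36,"y": -6,"z": 0,"rx": 0,"ry": 0,"rz": 0,"gripper": -1},{"x": 36,"y": -6,"z": 0,"rx": 0,"ry": 0,"rz": 0,"gripper": -1},{"x": 36,"y": -7,"z": 0,"rx": 0,"ry": 0,"rz": 0,"gripper": -1}]'

```text
time_s: 23.35
ee_pos: [0.4352, 0.3723, 0.1659]
tcp_rot: [-0.0, 0.526, 0.85, -0.001]
contact_force: [1.3, 0.1, -1.0]
gripper_width: 0.0094
gripper_force: 31.8
```

Run:
```python
from h import *
s=env.observe(); print(s['ee_pos'].round(4),s['gripper_width'],s['joint_positions'].round(2))
W=shot('wrist','w6')
```

```text
[0.4352 0.3723 0.1659] 0.009358945132223212 [ 0.71  0.38  0.03  1.22 -0.    1.82]
```

View pics/w6.png

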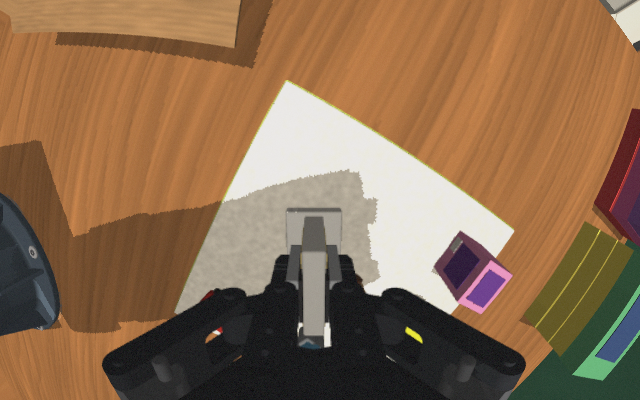

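The stand is held upright and centred in the fingers at (313,230). The platform below is free out to its corner at (287,80), and the carton at (475,272) is far off. I lower it.

play_rows --deltas '[{"x": 0,"y": 0,"z": 40,"rx": 0,"ry": 0,"rz": 0,"gripper": -1},{"x": 0,"y": 0,"z": 40,"rx": 0,"ry": 0,"rz": 0,"gripper": -1},{"x": 0,"y": 0,"z": 30,"rx": 0,"ry": 0,"rz": 0,"gripper": -1},{"x": 0,"y": 0,"z": 9,"rx": 0,"ry": 0,"rz": 0,"gripper": -1},{"x": 0,"y": 0,"z": 2,"rx": 0,"ry": 0,"rz": 0,"gripper": -1},{"x": 0,"y": 0,"z": 1,"rx": 0,"ry": 0,"rz": 0,"gripper": -1},{"x": 0,"y": 0,"z": 0,"rx": 0,"ry": 0,"rz": 0,"gripper": -1},{"x": 0,"y": 0,"z": 0,"rx": 0,"ry": 0,"rz": 0,"gripper": -1}]'

```text
time_s: 24.2
ee_pos: [0.4375, 0.3723, 0.0469]
tcp_rot: [0.0, 0.526, 0.85, 0.001]
contact_force: [-0.2, 0.4, -0.5]
gripper_width: 0.0097
gripper_force: 31.8
```

play_rows --deltas '[{"x": 0,"y": 0,"z": 1,"rx": 0,"ry": 0,"rz": 0,"gripper": -1},{"x": 0,"y": 0,"z": 1,"rx": 0,"ry": 0,"rz": 0,"gripper": -1},{"x": 0,"y": 0,"z": 1,"rx": 0,"ry": 0,"rz": 0,"gripper": -1},{"x": 0,"y": 0,"z": 0,"rx": 0,"ry": 0,"rz": 0,"gripper": -1},{"x": 0,"y": 0,"z": 0,"rx": 0,"ry": 0,"rz": 0,"gripper": -1}]'

```text
time_s: 24.7
ee_pos: [0.4371, 0.372, 0.0438]
tcp_rot: [0.0, 0.526, 0.85, 0.0]
contact_force: [-4.9, -3.3, 15.0]
gripper_width: 0.0096
gripper_force: 34.2
```

play_rows --deltas '[{"x": 0,"y": 0,"z": -1,"rx": 0,"ry": 0,"rz": 0,"gripper": -1},{"x": 0,"y": 0,"z": 0,"rx": 0,"ry": 0,"rz": 0,"gripper": 0},{"x": 0,"y": 0,"z": 0,"rx": 0,"ry": 0,"rz": 0,"gripper": 0},{"x": 0,"y": 0,"z": 0,"rx": 0,"ry": 0,"rz": 0,"gripper": 0},{"x": 0,"y": 0,"z": 0,"rx": 0,"ry": 0,"rz": 0,"gripper": 0},{"x": 0,"y": 0,"z": -20,"rx": 0,"ry": 0,"rz": 0,"gripper": 0},{"x": 0,"y": 0,"z": -40,"rx": 0,"ry": 0,"rz": 0,"gripper": 0},{"x": 0,"y": 0,"z": -40,"rx": 0,"ry": 0,"rz": 0,"gripper": 0},{"x": 0,"y": 0,"z": -40,"rx": 0,"ry": 0,"rz": 0,"gripper": 0}]'

```text
time_s: 25.6
ee_pos: [0.4367, 0.3716, 0.1853]
tcp_rot: [-0.0, 0.526, 0.85, -0.0]
contact_force: [0.4, 1.1, -1.0]
gripper_width: 0.0428
gripper_force: 0.0
```

play_rows --deltas '[{"x": 0,"y": 0,"z": 0,"rx": 0,"ry": 0,"rz": -8,"gripper": 1},{"x": 0,"y": 0,"z": 0,"rx": 0,"ry": 0,"rz": -8,"gripper": 1},{"x": 0,"y": 0,"z": 0,"rx": 0,"ry": 0,"rz": -8,"gripper": 1},{"x": 0,"y": 0,"z": 0,"rx": 0,"ry": 0,"rz": -8,"gripper": 1},{"x": 0,"y": 0,"z": 0,"rx": 0,"ry": 0,"rz": -8,"gripper": 1},{"x": 0,"y": 0,"z": 0,"rx": 0,"ry": 0,"rz": -8,"gripper": 1},{"x": 0,"y": 0,"z": 0,"rx": 0,"ry": 0,"rz": -8,"gripper": 1},{"x": 0,"y": 0,"z": 0,"rx": 0,"ry": 0,"rz": -7.5,"gripper": 1}]'

```text
time_s: 26.4
ee_pos: [0.4369, 0.3718, 0.1837]
tcp_rot: [-0.0, -0.003, 1.0, -0.0]
contact_force: [0.1, -0.2, 0.4]
gripper_width: 0.0854
gripper_force: 0.0
```

play_rows --deltas '[{"x": -4,"y": -38,"z": 0,"rx": 0,"ry": 0,"rz": 0,"gripper": 1},{"x": -4,"y": -38,"z": 0,"rx": 0,"ry": 0,"rz": 0,"gripper": 1},{"x": -4,"y": -38,"z": 0,"rx": 0,"ry": 0,"rz": 0,"gripper": 1},{"x": -4,"y": -38,"z": 0,"rx": 0,"ry": 0,"rz": 0,"gripper": 1},{"x": -4,"y": -38,"z": 0,"rx": 0,"ry": 0,"rz": 0,"gripper": 1},{"x": -4,"y": -38,"z": 0,"rx": 0,"ry": 0,"rz": 0,"gripper": 1},{"x": -4,"y": -38,"z": 0,"rx": 0,"ry": 0,"rz": 0,"gripper": 1},{"x": -4,"y": -38,"z": 0,"rx": 0,"ry": 0,"rz": 0,"gripper": 1},{"x": -4,"y": -22,"z": 0,"rx": 0,"ry": 0,"rz": 0,"gripper": 1},{"x": 0,"y": 0,"z": 0,"rx": 0,"ry": 0,"rz": 0,"gripper": 1},{"x": 0,"y": 0,"z": 0,"rx": 0,"ry": 0,"rz": 0,"gripper": 1}]'

```text
time_s: 27.5
ee_pos: [0.473, 0.0456, 0.1838]
tcp_rot: [-0.0, 0.0, 1.0, 0.0]
contact_force: [0.0, 0.4, 0.3]
gripper_width: 0.0857
gripper_force: 0.0
```

```bash
cat >> h.py <<'E'
def wl(f):
    s=env.observe(); W=shot('wrist',f); T=shot('top',f+'t'); print(s['ee_pos'].round(4),s['tcp_rot'].round(4),s['time_s'])
    for n,im in(('wrist',W),('top',T)):
        for b,c in lights(n,im):
            p=onz(n,*c,.025,s)
            if .3<p[0]<.7 and -.25<p[1]<.12: print(n,b,c.round(1),p[:2].round(4))
E
python3 -c "
from h import *
wl('w7')"
```

```text
[0.473  0.0456 0.1838] [-0.e+00  5.e-04  1.e+00  1.e-04] 27.5
wrist [171, 130, 46, 50, 1474] [191.3 155.2] [ 0.4409 -0.0797]
wrist [122, 241, 36, 38, 899] [138.2 260.9] [ 0.5693 -0.173 ]
wrist [188, 296, 10, 8, 49] [193.4 299. ] [ 0.6199 -0.1043]
top [372, 189, 21, 21, 330] [382.3 198.9] [ 0.5702 -0.1719]
top [232, 219, 73, 28, 1275] [266.5 232.3] [0.4865 0.1161]
top [310, 237, 27, 62, 966] [323.1 271.5] [ 0.3905 -0.0239]
top [337, 240, 20, 21, 285] [346.8 250.2] [ 0.4428 -0.0824]
top [261, 273, 30, 22, 394] [274.4 281.8] [0.3655 0.0953]
```

```bash
python3 -c "
from h import *
s=env.observe(); W=cv2.imread('pics/w7.png')
h=cv2.cvtColor(W,cv2.COLOR_BGR2HSV); m=((h[...,1]<70)&(h[...,2]>75)).astype(np.uint8)
k,l,st,c=cv2.connectedComponentsWithStats(m)
for i in range(1,k):
    if st[i][4]>250: p=onz('wrist',*c[i],.03,s); print(st[i].tolist(),c[i].round(1),p[:2].round(4))
"
```

```text
[384, 65, 223, 255, 32075] [494.5 184.7] [0.4699 0.2497]
[0, 106, 97, 199, 8221] [ 40.8 206.1] [ 0.4967 -0.3326]
[171, 128, 52, 52, 2112] [196.2 153.6] [ 0.4388 -0.0712]
[287, 155, 52, 55, 2254] [312.4 182.6] [0.4701 0.0465]
[122, 234, 43, 45, 1458] [142.4 256.9] [ 0.5606 -0.1604]
[185, 256, 34, 49, 469] [200.8 279.6] [ 0.5865 -0.0853]
[613, 289, 27, 88, 1066] [630.4 337. ] [0.8396 0.8271]
```

Light 2 is where expected, under the open gripper. Descend and grip.

play_rows --deltas '[{"x": 0,"y": 0,"z": 40,"rx": 0,"ry": 0,"rz": 0,"gripper": 1},{"x": 0,"y": 0,"z": 40,"rx": 0,"ry": 0,"rz": 0,"gripper": 1},{"x": 0,"y": 0,"z": 40,"rx": 0,"ry": 0,"rz": 0,"gripper": 1},{"x": 0,"y": 0,"z": 40,"rx": 0,"ry": 0,"rz": 0,"gripper": 1},{"x": 0,"y": 0,"z": 17,"rx": 0,"ry": 0,"rz": 0,"gripper": 1},{"x": 0,"y": 0,"z": 0,"rx": 0,"ry": 0,"rz": 0,"gripper": 1},{"x": 0,"y": 0,"z": 0,"rx": 0,"ry": 0,"rz": 0,"gripper": -1},{"x": 0,"y": 0,"z": 0,"rx": 0,"ry": 0,"rz": 0,"gripper": -1},{"x": 0,"y": 0,"z": 0,"rx": 0,"ry": 0,"rz": 0,"gripper": -1},{"x": 0,"y": 0,"z": 0,"rx": 0,"ry": 0,"rz": 0,"gripper": -1},{"x": 0,"y": 0,"z": 0,"rx": 0,"ry": 0,"rz": 0,"gripper": -1},{"x": 0,"y": 0,"z": 0,"rx": 0,"ry": 0,"rz": 0,"gripper": -1}]' --grip_force 30

```text
time_s: 28.8
ee_pos: [0.4741, 0.0462, 0.0084]
tcp_rot: [0.001, -0.0, 1.0, 0.0]
contact_force: [-2.4, 0.3, 9.4]
gripper_width: 0.0529
gripper_force: 29.7
```

play_rows --deltas '[{"x": 0,"y": 0,"z": -20,"rx": 0,"ry": 0,"rz": 0,"gripper": -1},{"x": 0,"y": 0,"z": -40,"rx": 0,"ry": 0,"rz": 0,"gripper": -1},{"x": 0,"y": 0,"z": -40,"rx": 0,"ry": 0,"rz": 0,"gripper": -1},{"x": 0,"y": 0,"z": -20,"rx": 0,"ry": 0,"rz": 0,"gripper": -1},{"x": 0,"y": 0,"z": 0,"rx": 0,"ry": 0,"rz": 0,"gripper": -1},{"x": 0,"y": 0,"z": 0,"rx": 0,"ry": 0,"rz": 0,"gripper": -1}]'

```text
time_s: 29.4
ee_pos: [0.4733, 0.0459, 0.1272]
tcp_rot: [0.001, -0.0, 1.0, 0.0]
contact_force: [-0.7, 1.0, -2.0]
gripper_width: 0.0526
gripper_force: 32.9
```

Run:
```python
from h import *
# tray floor/outline: top vs scene, dark-grey mask minus wood
for n,f in(('top','top0'),('scene','scene0')):
    im=cv2.imread('pics/%s.png'%f); h=cv2.cvtColor(im,cv2.COLOR_BGR2HSV)
    m=((h[...,1]<60)&(h[...,2]<150)).astype(np.uint8); z=np.zeros_like(m)
    if n=='top': z[155:290,410:505]=m[155:290,410:505]
    else: z[95:170,185:305]=m[95:170,185:305]
    c=max(cv2.findContours(z,cv2.RETR_EXTERNAL,cv2.CHAIN_APPROX_NONE)[0],key=cv2.contourArea)
    ap=cv2.approxPolyDP(cv2.convexHull(c),7,True)[:,0]
    print(n,[(p.tolist(),onz(n,*p,.035)[:2].round(3).tolist()) for p in ap])
```

```text
top [([485, 163], [0.66, -0.428]), ([499, 277], [0.378, -0.453]), ([430, 281], [0.369, -0.284]), ([418, 171], [0.639, -0.26])]
scene [([296, 119], [0.364, -0.295]), ([296, 128], [0.39, -0.258]), ([227, 167], [0.641, -0.235]), ([192, 136], [0.658, -0.422]), ([265, 99], [0.381, -0.45])]
```

Light 2 is held. The tray centre is about (0.512, -0.358), turned 5°. Light 2 goes to (0.427, -0.365).

play_rows --deltas '[{"x": 4,"y": -37,"z": 0,"rx": 0,"ry": 0,"rz": 0,"gripper": -1},{"x": 4,"y": -37,"z": 0,"rx": 0,"ry": 0,"rz": 0,"gripper": -1},{"x": 4,"y": -37,"z": 0,"rx": 0,"ry": 0,"rz": 0,"gripper": -1},{"x": 4,"y": -37,"z": 0,"rx": 0,"ry": 0,"rz": 0,"gripper": -1},{"x": 4,"y": -37,"z": 0,"rx": 0,"ry": 0,"rz": 0,"gripper": -1},{"x": 4,"y": -37,"z": 0,"rx": 0,"ry": 0,"rz": 0,"gripper": -1},{"x": 4,"y": -37,"z": 0,"rx": 0,"ry": 0,"rz": 0,"gripper": -1},{"x": 4,"y": -38,"z": 0,"rx": 0,"ry": 0,"rz": 0,"gripper": -1},{"x": 4,"y": -38,"z": 0,"rx": 0,"ry": 0,"rz": 0,"gripper": -1},{"x": 5,"y": -38,"z": 0,"rx": 0,"ry": 0,"rz": 0,"gripper": -1},{"x": 5,"y": -38,"z": 0,"rx": 0,"ry": 0,"rz": 0,"gripper": -1}]'

```text
time_s: 30.5
ee_pos: [0.4261, -0.3662, 0.1254]
tcp_rot: [-0.001, -0.0, 1.0, 0.001]
contact_force: [0.9, 0.5, -1.2]
gripper_width: 0.0528
gripper_force: 32.9
```

play_rows --deltas '[{"x": 0,"y": 0,"z": 0,"rx": 0,"ry": 0,"rz": 0,"gripper": -1},{"x": 0,"y": 0,"z": 40,"rx": 0,"ry": 0,"rz": 0,"gripper": -1},{"x": 0,"y": 0,"z": 40,"rx": 0,"ry": 0,"rz": 0,"gripper": -1},{"x": 0,"y": 0,"z": 26,"rx": 0,"ry": 0,"rz": 0,"gripper": -1},{"x": 0,"y": 0,"z": 3,"rx": 0,"ry": 0,"rz": 0,"gripper": -1},{"x": 0,"y": 0,"z": 2,"rx": 0,"ry": 0,"rz": 0,"gripper": -1},{"x": 0,"y": 0,"z": 1,"rx": 0,"ry": 0,"rz": 0,"gripper": -1},{"x": 0,"y": 0,"z": 0,"rx": 0,"ry": 0,"rz": 0,"gripper": -1},{"x": 0,"y": 0,"z": 0,"rx": 0,"ry": 0,"rz": 0,"gripper": -1}]'

```text
time_s: 31.4
ee_pos: [0.4276, -0.3655, 0.0157]
tcp_rot: [0.001, -0.0, 1.0, -0.0]
contact_force: [1.0, -0.5, -2.1]
gripper_width: 0.0527
gripper_force: 33.4
```

play_rows --deltas '[{"x": 0,"y": 0,"z": 1,"rx": 0,"ry": 0,"rz": 0,"gripper": -1},{"x": 0,"y": 0,"z": 1,"rx": 0,"ry": 0,"rz": 0,"gripper": -1},{"x": 0,"y": 0,"z": 0,"rx": 0,"ry": 0,"rz": 0,"gripper": -1},{"x": 0,"y": 0,"z": 0,"rx": 0,"ry": 0,"rz": 0,"gripper": -1}]'

```text
time_s: 31.8
ee_pos: [0.4274, -0.3653, 0.0134]
tcp_rot: [0.0, -0.0, 1.0, -0.0]
contact_force: [-1.0, 0.3, 6.8]
gripper_width: 0.0524
gripper_force: 34.1
```

play_rows --deltas '[{"x": 0,"y": 0,"z": -0.5,"rx": 0,"ry": 0,"rz": 0,"gripper": -1},{"x": 0,"y": 0,"z": 0,"rx": 0,"ry": 0,"rz": 0,"gripper": 0.7},{"x": 0,"y": 0,"z": 0,"rx": 0,"ry": 0,"rz": 0,"gripper": 0.7},{"x": 0,"y": 0,"z": 0,"rx": 0,"ry": 0,"rz": 0,"gripper": 0.7},{"x": 0,"y": 0,"z": 0,"rx": 0,"ry": 0,"rz": 0,"gripper": 0.7},{"x": 0,"y": 0,"z": -10,"rx": 0,"ry": 0,"rz": 0,"gripper": 0.7},{"x": 0,"y": 0,"z": -30,"rx": 0,"ry": 0,"rz": 0,"gripper": 0.7},{"x": 0,"y": 0,"z": -40,"rx": 0,"ry": 0,"rz": 0,"gripper": 0.7},{"x": 0,"y": 0,"z": -40,"rx": 0,"ry": 0,"rz": 0,"gripper": 0.7}]'

```text
time_s: 32.7
ee_pos: [0.4268, -0.3649, 0.1353]
tcp_rot: [-0.0, -0.0, 1.0, 0.0]
contact_force: [0.9, -1.2, 0.1]
gripper_width: 0.0726
gripper_force: 0.0
```

play_rows --deltas '[{"x": -1,"y": 36,"z": 0,"rx": 0,"ry": 0,"rz": 0,"gripper": 1},{"x": -2,"y": 36,"z": 0,"rx": 0,"ry": 0,"rz": 0,"gripper": 1},{"x": -2,"y": 36,"z": 0,"rx": 0,"ry": 0,"rz": 0,"gripper": 1},{"x": -2,"y": 36,"z": 0,"rx": 0,"ry": 0,"rz": 0,"gripper": 1},{"x": -2,"y": 36,"z": 0,"rx": 0,"ry": 0,"rz": 0,"gripper": 1},{"x": -2,"y": 36,"z": 0,"rx": 0,"ry": 0,"rz": 0,"gripper": 1},{"x": -2,"y": 36,"z": 0,"rx": 0,"ry": 0,"rz": 0,"gripper": 1},{"x": -1,"y": 34,"z": 0,"rx": 0,"ry": 0,"rz": 0,"gripper": 1},{"x": 0,"y": 0,"z": 0,"rx": 0,"ry": 0,"rz": 0,"gripper": 1},{"x": 0,"y": 0,"z": 0,"rx": 0,"ry": 0,"rz": 0,"gripper": 1}]'

```text
time_s: 33.7
ee_pos: [0.4412, -0.0788, 0.134]
tcp_rot: [0.0, -0.001, 1.0, -0.0]
contact_force: [-0.5, -0.5, -0.2]
gripper_width: 0.0855
gripper_force: 0.0
```

```bash
cat >> h.py <<'E'
def wd(f,zz=.03):
    s=env.observe(); W=shot('wrist',f); print(s['ee_pos'].round(4),s['time_s'])
    h=cv2.cvtColor(W,cv2.COLOR_BGR2HSV); m=((h[...,1]<70)&(h[...,2]>75)).astype(np.uint8)
    k,l,st,c=cv2.connectedComponentsWithStats(m)
    for i in range(1,k):
        if 400<st[i][4]<9000: print(st[i].tolist(),c[i].round(1),onz('wrist',*c[i],zz,s)[:2].round(4))
E
python3 -c "
from h import *
wd('w8')"
```

```text
[ 0.4412 -0.0788  0.134 ] 33.7
[275, 140, 64, 65, 3240] [306.5 172.2] [ 0.4171 -0.0834]
[186, 256, 33, 49, 469] [200.8 279.5] [ 0.5228 -0.1882]
[409, 256, 34, 49, 472] [426.4 279.7] [0.5226 0.0332]
[215, 283, 38, 53, 1252] [234.8 311.3] [ 0.5598 -0.1577]
```

Light 1 now appears 22 mm nearer the base, so it has been knocked. I shift over it and measure again.

play_rows --deltas '[{"x": 11,"y": -2,"z": 0,"rx": 0,"ry": 0,"rz": 0,"gripper": 1},{"x": 11,"y": -2,"z": 0,"rx": 0,"ry": 0,"rz": 0,"gripper": 1},{"x": 0,"y": 0,"z": 0,"rx": 0,"ry": 0,"rz": 0,"gripper": 1},{"x": 0,"y": 0,"z": 0,"rx": 0,"ry": 0,"rz": 0,"gripper": 1}]'

```text
time_s: 34.15
ee_pos: [0.4188, -0.0837, 0.1335]
tcp_rot: [0.0, 0.0, 1.0, -0.0]
contact_force: [1.1, 0.1, -0.9]
gripper_width: 0.0855
gripper_force: 0.0
```

```bash
python3 -c "
from h import *
wd('w9'); wl('w10')"
```

```text
[ 0.4188 -0.0837  0.1335] 34.15
[281, 165, 63, 65, 3154] [312.1 197. ] [ 0.4155 -0.0837]
[186, 256, 33, 49, 473] [200.8 279.5] [ 0.4995 -0.1931]
[409, 256, 34, 49, 476] [426.3 279.7] [0.5    0.0278]
[216, 300, 43, 52, 1538] [238.1 324.1] [ 0.5539 -0.1615]
[ 0.419  -0.0835  0.1335] [ 2.e-04  3.e-04  1.e+00 -0.e+00] 34.2
wrist [188, 296, 10, 8, 51] [193.5 299.1] [ 0.5285 -0.2082]
wrist [430, 296, 11, 8, 52] [433.7 299. ] [0.5286 0.0432]
wrist [218, 312, 39, 39, 839] [236.9 330.5] [ 0.5681 -0.1655]
top [372, 189, 21, 21, 317] [382.4 198.9] [ 0.5701 -0.1722]
top [364, 275, 14, 9, 54] [370.5 278.5] [ 0.3736 -0.1403]
```

Well centred. Descend to 0.008 and grip.

play_rows --deltas '[{"x": 0,"y": 0,"z": 40,"rx": 0,"ry": 0,"rz": 0,"gripper": 1},{"x": 0,"y": 0,"z": 40,"rx": 0,"ry": 0,"rz": 0,"gripper": 1},{"x": 0,"y": 0,"z": 40,"rx": 0,"ry": 0,"rz": 0,"gripper": 1},{"x": 0,"y": 0,"z": 6,"rx": 0,"ry": 0,"rz": 0,"gripper": 1},{"x": 0,"y": 0,"z": 0,"rx": 0,"ry": 0,"rz": 0,"gripper": 1},{"x": 0,"y": 0,"z": 0,"rx": 0,"ry": 0,"rz": 0,"gripper": -1},{"x": 0,"y": 0,"z": 0,"rx": 0,"ry": 0,"rz": 0,"gripper": -1},{"x": 0,"y": 0,"z": 0,"rx": 0,"ry": 0,"rz": 0,"gripper": -1},{"x": 0,"y": 0,"z": 0,"rx": 0,"ry": 0,"rz": 0,"gripper": -1},{"x": 0,"y": 0,"z": 0,"rx": 0,"ry": 0,"rz": 0,"gripper": -1},{"x": 0,"y": 0,"z": 0,"rx": 0,"ry": 0,"rz": 0,"gripper": -1}]'

```text
time_s: 35.4
ee_pos: [0.4205, -0.0834, 0.009]
tcp_rot: [0.002, -0.0, 1.0, -0.0]
contact_force: [-1.5, 0.1, 11.5]
gripper_width: 0.0528
gripper_force: 29.1
```

play_rows --deltas '[{"x": 0,"y": 0,"z": -20,"rx": 0,"ry": 0,"rz": 0,"gripper": -1},{"x": 0,"y": 0,"z": -40,"rx": 0,"ry": 0,"rz": 0,"gripper": -1},{"x": 0,"y": 0,"z": -40,"rx": 0,"ry": 0,"rz": 0,"gripper": -1},{"x": 0,"y": 0,"z": -20,"rx": 0,"ry": 0,"rz": 0,"gripper": -1},{"x": 0,"y": 0,"z": 0,"rx": 0,"ry": 0,"rz": 0,"gripper": -1},{"x": 0,"y": 0,"z": 0,"rx": 0,"ry": 0,"rz": 0,"gripper": -1}]'

```text
time_s: 36.0
ee_pos: [0.4193, -0.0832, 0.1277]
tcp_rot: [0.001, -0.0, 1.0, -0.0]
contact_force: [-0.2, 0.0, -2.5]
gripper_width: 0.0526
gripper_force: 33.4
```

play_rows --deltas '[{"x": -11,"y": -34,"z": 0,"rx": 0,"ry": 0,"rz": 0,"gripper": -1},{"x": -11,"y": -34,"z": 0,"rx": 0,"ry": 0,"rz": 0,"gripper": -1},{"x": -11,"y": -34,"z": 0,"rx": 0,"ry": 0,"rz": 0,"gripper": -1},{"x": -12,"y": -34,"z": 0,"rx": 0,"ry": 0,"rz": 0,"gripper": -1},{"x": -12,"y": -34,"z": 0,"rx": 0,"ry": 0,"rz": 0,"gripper": -1},{"x": -12,"y": -35,"z": 0,"rx": 0,"ry": 0,"rz": 0,"gripper": -1},{"x": -12,"y": -35,"z": 0,"rx": 0,"ry": 0,"rz": 0,"gripper": -1},{"x": -12,"y": -35,"z": 0,"rx": 0,"ry": 0,"rz": 0,"gripper": -1},{"x": 0,"y": 0,"z": 0,"rx": 0,"ry": 0,"rz": 0,"gripper": -1}]'

```text
time_s: 36.9
ee_pos: [0.512, -0.3613, 0.1248]
tcp_rot: [-0.001, 0.001, 1.0, 0.0]
contact_force: [-0.8, 1.1, -1.9]
gripper_width: 0.0532
gripper_force: 33.3
```

play_rows --deltas '[{"x": 0,"y": 0,"z": 40,"rx": 0,"ry": 0,"rz": 0,"gripper": -1},{"x": 0,"y": 0,"z": 40,"rx": 0,"ry": 0,"rz": 0,"gripper": -1},{"x": 0,"y": 0,"z": 26,"rx": 0,"ry": 0,"rz": 0,"gripper": -1},{"x": 0,"y": 0,"z": 3,"rx": 0,"ry": 0,"rz": 0,"gripper": -1},{"x": 0,"y": 0,"z": 2,"rx": 0,"ry": 0,"rz": 0,"gripper": -1},{"x": 0,"y": 0,"z": 1,"rx": 0,"ry": 0,"rz": 0,"gripper": -1},{"x": 0,"y": 0,"z": 1,"rx": 0,"ry": 0,"rz": 0,"gripper": -1},{"x": 0,"y": 0,"z": 0,"rx": 0,"ry": 0,"rz": 0,"gripper": -1},{"x": 0,"y": 0,"z": 0,"rx": 0,"ry": 0,"rz": 0,"gripper": -1}]'

```text
time_s: 37.8
ee_pos: [0.5124, -0.3583, 0.0149]
tcp_rot: [0.0, -0.0, 1.0, -0.0]
contact_force: [-0.7, 0.2, -1.7]
gripper_width: 0.0525
gripper_force: 34.7
```

play_rows --deltas '[{"x": 0,"y": 0,"z": 1,"rx": 0,"ry": 0,"rz": 0,"gripper": -1},{"x": 0,"y": 0,"z": 0.5,"rx": 0,"ry": 0,"rz": 0,"gripper": -1},{"x": 0,"y": 0,"z": 0,"rx": 0,"ry": 0,"rz": 0,"gripper": -1},{"x": 0,"y": 0,"z": 0,"rx": 0,"ry": 0,"rz": 0,"gripper": -1}]'

```text
time_s: 38.2
ee_pos: [0.5124, -0.3583, 0.0133]
tcp_rot: [0.0, -0.0, 1.0, -0.0]
contact_force: [-0.8, 0.4, 5.3]
gripper_width: 0.0527
gripper_force: 35.3
```

play_rows --deltas '[{"x": 0,"y": 0,"z": -0.5,"rx": 0,"ry": 0,"rz": 0,"gripper": -1},{"x": 0,"y": 0,"z": 0,"rx": 0,"ry": 0,"rz": 0,"gripper": 0.7},{"x": 0,"y": 0,"z": 0,"rx": 0,"ry": 0,"rz": 0,"gripper": 0.7},{"x": 0,"y": 0,"z": 0,"rx": 0,"ry": 0,"rz": 0,"gripper": 0.7},{"x": 0,"y": 0,"z": 0,"rx": 0,"ry": 0,"rz": 0,"gripper": 0.7},{"x": 0,"y": 0,"z": -10,"rx": 0,"ry": 0,"rz": 0,"gripper": 0.7},{"x": 0,"y": 0,"z": -30,"rx": 0,"ry": 0,"rz": 0,"gripper": 0.7},{"x": 0,"y": 0,"z": -40,"rx": 0,"ry": 0,"rz": 0,"gripper": 0.7},{"x": 0,"y": 0,"z": -40,"rx": 0,"ry": 0,"rz": 0,"gripper": 0.7}]'

```text
time_s: 39.1
ee_pos: [0.5118, -0.3579, 0.1354]
tcp_rot: [-0.0, -0.0, 1.0, 0.0]
contact_force: [0.4, -0.4, -0.3]
gripper_width: 0.0726
gripper_force: 0.0
```

play_rows --deltas '[{"x": -9,"y": 31,"z": 0,"rx": 0,"ry": 0,"rz": 0,"gripper": 1},{"x": -9,"y": 31,"z": 0,"rx": 0,"ry": 0,"rz": 0,"gripper": 1},{"x": -10,"y": 31,"z": 0,"rx": 0,"ry": 0,"rz": 0,"gripper": 1},{"x": -10,"y": 31,"z": 0,"rx": 0,"ry": 0,"rz": 0,"gripper": 1},{"x": -10,"y": 31,"z": 0,"rx": 0,"ry": 0,"rz": 0,"gripper": 1},{"x": -10,"y": 31,"z": 0,"rx": 0,"ry": 0,"rz": 0,"gripper": 1},{"x": 0,"y": 0,"z": 0,"rx": 0,"ry": 0,"rz": 0,"gripper": 1},{"x": 0,"y": 0,"z": 0,"rx": 0,"ry": 0,"rz": 0,"gripper": 1}]'

```text
time_s: 39.9
ee_pos: [0.5703, -0.1716, 0.134]
tcp_rot: [0.0, -0.001, 1.0, -0.0]
contact_force: [-0.8, 0.6, -0.6]
gripper_width: 0.0854
gripper_force: 0.0
```

```bash
python3 -c "
from h import *
wd('w11')"
```

```text
[ 0.5703 -0.1716  0.134 ] 39.9
[41, 0, 149, 278, 1356] [ 82.9 167.1] [ 0.5355 -0.4007]
[282, 161, 63, 65, 3155] [312.9 193.5] [ 0.5641 -0.171 ]
[409, 256, 34, 49, 493] [426.4 279.7] [ 0.6516 -0.0596]
[0, 322, 19, 46, 504] [  6.1 343.7] [ 0.8721 -0.7873]
```

play_rows --deltas '[{"x": 2,"y": 0,"z": 40,"rx": 0,"ry": 0,"rz": 0,"gripper": 1},{"x": 0,"y": 0,"z": 40,"rx": 0,"ry": 0,"rz": 0,"gripper": 1},{"x": 0,"y": 0,"z": 40,"rx": 0,"ry": 0,"rz": 0,"gripper": 1},{"x": 0,"y": 0,"z": 7,"rx": 0,"ry": 0,"rz": 0,"gripper": 1},{"x": 0,"y": 0,"z": 0,"rx": 0,"ry": 0,"rz": 0,"gripper": 1},{"x": 0,"y": 0,"z": 0,"rx": 0,"ry": 0,"rz": 0,"gripper": -1},{"x": 0,"y": 0,"z": 0,"rx": 0,"ry": 0,"rz": 0,"gripper": -1},{"x": 0,"y": 0,"z": 0,"rx": 0,"ry": 0,"rz": 0,"gripper": -1},{"x": 0,"y": 0,"z": 0,"rx": 0,"ry": 0,"rz": 0,"gripper": -1},{"x": 0,"y": 0,"z": 0,"rx": 0,"ry": 0,"rz": 0,"gripper": -1},{"x": 0,"y": 0,"z": 0,"rx": 0,"ry": 0,"rz": 0,"gripper": -1}]'

```text
time_s: 41.05
ee_pos: [0.5694, -0.1726, 0.0084]
tcp_rot: [0.002, -0.0, 1.0, -0.001]
contact_force: [-2.6, -1.0, 9.8]
gripper_width: 0.0529
gripper_force: 29.5
```

play_rows --deltas '[{"x": 0,"y": 0,"z": -20,"rx": 0,"ry": 0,"rz": 0,"gripper": -1},{"x": 0,"y": 0,"z": -40,"rx": 0,"ry": 0,"rz": 0,"gripper": -1},{"x": 0,"y": 0,"z": -40,"rx": 0,"ry": 0,"rz": 0,"gripper": -1},{"x": 0,"y": 0,"z": -20,"rx": 0,"ry": 0,"rz": 0,"gripper": -1},{"x": 0,"y": 0,"z": 0,"rx": 0,"ry": 0,"rz": 0,"gripper": -1},{"x": 0,"y": 0,"z": 0,"rx": 0,"ry": 0,"rz": 0,"gripper": -1}]'

```text
time_s: 41.65
ee_pos: [0.5683, -0.1722, 0.1267]
tcp_rot: [0.001, -0.0, 1.0, -0.0]
contact_force: [-0.4, 0.3, -2.4]
gripper_width: 0.0528
gripper_force: 32.8
```

play_rows --deltas '[{"x": -5,"y": -35,"z": 0,"rx": 0,"ry": 0,"rz": 0,"gripper": -1},{"x": -6,"y": -36,"z": 0,"rx": 0,"ry": 0,"rz": 0,"gripper": -1},{"x": -6,"y": -36,"z": 0,"rx": 0,"ry": 0,"rz": 0,"gripper": -1},{"x": -6,"y": -36,"z": 0,"rx": 0,"ry": 0,"rz": 0,"gripper": -1},{"x": -6,"y": -36,"z": 0,"rx": 0,"ry": 0,"rz": 0,"gripper": -1},{"x": 0,"y": 0,"z": 0,"rx": 0,"ry": 0,"rz": 0,"gripper": -1},{"x": 0,"y": 0,"z": 0,"rx": 0,"ry": 0,"rz": 0,"gripper": -1}]'

```text
time_s: 42.35
ee_pos: [0.5964, -0.3513, 0.1244]
tcp_rot: [-0.001, 0.0, 1.0, 0.001]
contact_force: [0.9, 1.0, -2.1]
gripper_width: 0.0528
gripper_force: 32.8
```

play_rows --deltas '[{"x": 0,"y": 0,"z": 40,"rx": 0,"ry": 0,"rz": 0,"gripper": -1},{"x": 0,"y": 0,"z": 40,"rx": 0,"ry": 0,"rz": 0,"gripper": -1},{"x": 0,"y": 0,"z": 26,"rx": 0,"ry": 0,"rz": 0,"gripper": -1},{"x": 0,"y": 0,"z": 3,"rx": 0,"ry": 0,"rz": 0,"gripper": -1},{"x": 0,"y": 0,"z": 2,"rx": 0,"ry": 0,"rz": 0,"gripper": -1},{"x": 0,"y": 0,"z": 1,"rx": 0,"ry": 0,"rz": 0,"gripper": -1},{"x": 0,"y": 0,"z": 1,"rx": 0,"ry": 0,"rz": 0,"gripper": -1},{"x": 0,"y": 0,"z": 0,"rx": 0,"ry": 0,"rz": 0,"gripper": -1},{"x": 0,"y": 0,"z": 0,"rx": 0,"ry": 0,"rz": 0,"gripper": -1}]'

```text
time_s: 43.25
ee_pos: [0.5974, -0.3513, 0.0139]
tcp_rot: [0.0, -0.0, 1.0, -0.0]
contact_force: [-0.2, 0.3, -0.6]
gripper_width: 0.0524
gripper_force: 34.1
```

play_rows --deltas '[{"x": 0,"y": 0,"z": 0.7,"rx": 0,"ry": 0,"rz": 0,"gripper": -1},{"x": 0,"y": 0,"z": 0,"rx": 0,"ry": 0,"rz": 0,"gripper": -1},{"x": 0,"y": 0,"z": 0,"rx": 0,"ry": 0,"rz": 0,"gripper": -1}]'

```text
time_s: 43.55
ee_pos: [0.5973, -0.3512, 0.0128]
tcp_rot: [0.0, -0.0, 1.0, -0.0]
contact_force: [0.1, -0.3, 0.8]
gripper_width: 0.0526
gripper_force: 34.4
```

play_rows --deltas '[{"x": 0,"y": 0,"z": 0,"rx": 0,"ry": 0,"rz": 0,"gripper": 0.7},{"x": 0,"y": 0,"z": 0,"rx": 0,"ry": 0,"rz": 0,"gripper": 0.7},{"x": 0,"y": 0,"z": 0,"rx": 0,"ry": 0,"rz": 0,"gripper": 0.7},{"x": 0,"y": 0,"z": 0,"rx": 0,"ry": 0,"rz": 0,"gripper": 0.7},{"x": 0,"y": 0,"z": 0,"rx": 0,"ry": 0,"rz": 0,"gripper": 0.7},{"x": 0,"y": 0,"z": -10,"rx": 0,"ry": 0,"rz": 0,"gripper": 0.7},{"x": 0,"y": 0,"z": -30,"rx": 0,"ry": 0,"rz": 0,"gripper": 0.7},{"x": 0,"y": 0,"z": -40,"rx": 0,"ry": 0,"rz": 0,"gripper": 0.7},{"x": 0,"y": 0,"z": -40,"rx": 0,"ry": 0,"rz": 0,"gripper": 0.7},{"x": 0,"y": 0,"z": -40,"rx": 0,"ry": 0,"rz": 0,"gripper": 0.7},{"x": 0,"y": 0,"z": -40,"rx": 0,"ry": 0,"rz": 0,"gripper": 0.7}]'

```text
time_s: 44.65
ee_pos: [0.5968, -0.3509, 0.2154]
tcp_rot: [0.0, -0.0, 1.0, -0.0]
contact_force: [0.6, -0.5, 0.4]
gripper_width: 0.0726
gripper_force: 0.0
```

play_rows --deltas '[{"x": 20,"y": 35,"z": 0,"rx": 0,"ry": 0,"rz": 0,"gripper": 0.7},{"x": 20,"y": 35,"z": 0,"rx": 0,"ry": 0,"rz": 0,"gripper": 0.7},{"x": 20,"y": 35,"z": 0,"rx": 0,"ry": 0,"rz": 0,"gripper": 0.7},{"x": 20,"y": 35,"z": 0,"rx": 0,"ry": 0,"rz": 0,"gripper": 0.7},{"x": 20,"y": 35,"z": 0,"rx": 0,"ry": 0,"rz": 0,"gripper": 0.7},{"x": 20,"y": 35,"z": 0,"rx": 0,"ry": 0,"rz": 0,"gripper": 0.7},{"x": 20,"y": 35,"z": 0,"rx": 0,"ry": 0,"rz": 0,"gripper": 0.7},{"x": 20,"y": 35,"z": 0,"rx": 0,"ry": 0,"rz": 0,"gripper": 0.7},{"x": 0,"y": 20,"z": 0,"rx": 0,"ry": 0,"rz": 0,"gripper": 0.7},{"x": 0,"y": 0,"z": 0,"rx": 0,"ry": 0,"rz": 0,"gripper": 0.7}]'

```text
time_s: 45.65
ee_pos: [0.4367, -0.0492, 0.2138]
tcp_rot: [0.001, -0.001, 1.0, 0.0]
contact_force: [0.2, -0.7, -0.0]
gripper_width: 0.0731
gripper_force: 0.0
```

Run:
```python
from h import *
T=shot('top','topF');S=shot('scene','sceneF')
a=cv2.resize(T[140:300,115:515],(800,320),interpolation=cv2.INTER_CUBIC)
b=cv2.resize(S[80:380,180:510],(305,278),interpolation=cv2.INTER_CUBIC)
o=np.zeros((600,800,3),np.uint8); o[:320]=a; o[321:599,:305]=b
w=shot('wrist','wF'); o[321:599,320:765]=cv2.resize(w,(445,278))
cv2.imwrite('pics/F.png',o)
```

```text
(no output)
```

View pics/F.png

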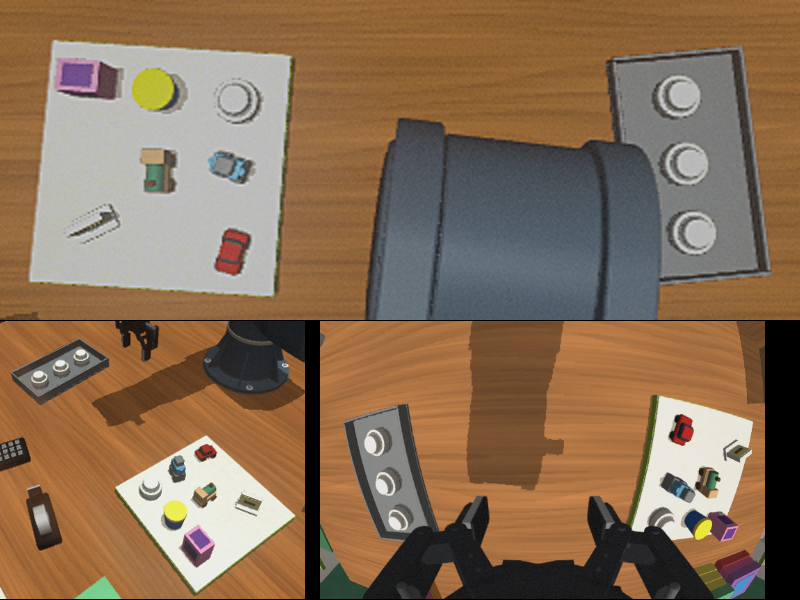

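The final views show light 4 at (237,100) and the price stand at (93,223) standing free on the platform with the stock unmoved, and three lights at (678,97), (686,163) and (692,233) on the tray floor. The gripper touches nothing, so I hand in.

```bash
python3 -c "
from cell import env
print(env.finish_job())"
```

```text
the job is handed in; nothing more can be done
None
```

I handed the job in at about 46 s, with no verdict shown: all four lights clicked on, the one light-touch light and the price stand are on the platform clear of the stock, and the three stiff lights stand in the tray.

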